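Stroke the lids of the weekly tablet box shut

ROBOT

A 6-joint arm with a two-finger parallel gripper is mounted at the origin on the work surface. World frame = base frame: x ahead of the robot, y to its left, z up, the work surface at z = 0. Lengths are in m, angles in rad, forces in N, time in s.
With the tool pointing down it reaches from about 0.35 to 0.975 m from the base axis. Payload 4.9 kg.
Tool frame: the origin (TCP) lies at the very end of the fingers, on their centre line; the grasp point (between the pads) lies 19 mm behind it (manip.hold_point_z is the distance from the TCP to the grasp point, in m); z points along the fingers, y is the direction in which the jaws open and shut (so a half turn about z gives the same grasp; the last joint's range is limited). The gripper opens to 85 mm and grips with 20 to 120 N. Pads are 22 mm wide; open, the fingers measure 114 mm over their backs; the gripper's body (76 mm by 85 mm) begins 54 mm behind the grasp point. The pads swing forward as they close: fully open they stand 13 mm farther back than shut.
Start: joints at [-1.43, 0.053, 1.613, -0, 1.476, -0.119], TCP at [0.161, -0.604, 0.231] pointing down, gripper open.
Joint ranges: [-3.01, 3.01], [-1.01, 2.22], [0.06, 2.58], [-1.02, 4.17], [0.09, 2.62], [-3.14, 3.14]. Speed limits (rad/s): [2.57, 2.57, 3.14, 3.14, 3.14, 3.14].

INTERFACE

Orientations are given as a unit quaternion [w, x, y, z].
In Python, from plant import manip gives the robot as it stands. The module is installed in compiled form; this text tells all that it offers.
- The arm moves only by the shell command python3 -m creep 'ROWS'. ROWS is JSON, a list of rows, each a list of 7 numbers: the turn, a rotation vector about the tool's x, y, z in degrees, then the shift along the tool's x, y, z in m, then the opening, from 0 (shut) to 1 (fully open). In form: [[ax, ay, az, tx, ty, tz, jaw], ...]. A call has 1 to 20 rows; each row shifts and turns the commanded pose from where the row before left it, along the tool's axes as they then stand; what a row does not reach is not made up. A row lasts 1/12 s, in which the tool goes at most 41.7 mm and 7.16 degrees, less where a joint would pass 70% of its speed; a pose out of reach is approached as far as the arm can. A call is refused whole if a number of a shift passes 0.0417 or a number of a turn 7.16, either way. A call with a gripper value outside its range is refused whole. The fingers move at their own pace and stop on an object; the grip force is fixed at half the most. Time passes only in rows, so rows that do not move let the fingers close. It gives the time, the measured TCP pose, the force and the opening at its end, in the units of the state.
- manip.state(): the state, without advancing time (a new reading comes with each control period).
- manip.grab_frame(name): name is "side" or "top" or "wrist"; returns the picture (420x560x3 uint8, blue, green, red); there is no depth.
- manip.get_calibration(name): a dict with "fx", "fy", "cx", "cy" (pixels), "xyz" and "attitude" of the camera in the world. Camera axes: x right, y down, z forward; pixel columns grow to the right and rows downward; lengths in m; the calibration is good to about 2 mm. A picture is of the moment at which its call begins: read the wrist's pose just before it. get_calibration takes no time and is no camera call; for the wrist camera it gives the pose at the moment of the call.
- manip.job_done(): hands the job in, once; it reports no verdict.
Trained networks look in the newest picture that a camera, given by its name, has taken for a name from the list of things; names that differ only in an ending like _2 or _b are one class to them, and where a whole thing is asked for, a point or a joint stands for the part that bears it (a point fixed in the world has none). Each returns a list of dicts, best first, with "confidence" (0 to 1); they miss things now and then, are a little off and sometimes report something else, mostly with a low value. They report only what shows in the picture. A call takes as long as a camera call.
- manip.cut_out(target, camera): "pixels" (420x560 bool, what is visible of it) and "rect" ([left, top, right, bottom] in pixels, round what is visible of it).
The state is a dict: "time": time; "joint_pos": joint angles; "joint_vel": joint speeds; "joint_efforts": joint torques, N m; "tool_pos": TCP position; "tool_rot": TCP orientation; "contact_force": force on the tool from outside, world axes, zero at the start; "ft_torque": the same for the moment, N m; "gripper_width": opening from 0.0 (shut) to 1.0 (fully open).
Only numpy, scipy, OpenCV 4.12 (cv2) and the standard library are available. Lean on these libraries where they do the work, as an engineer would, in place of code of your own. Each camera call takes 0.05 s, during which the arm holds its last target.

TASK

The seven lids of the crescent-shaped tablet box stand ajar. With closed fingertips, start on its plain flat end pad and stroke lightly along the curve, so that the lids are pressed fully shut one after the other; keep your hand down at the row until the last lid is shut, then take it away clear of everything. Do not push the box away, tip it, lift it or press hard on it, and leave the other things where they are.

Things in the scene. Friction and masses are not known exactly. Their poses are not given: they have to be found in the camera images.
- tablet_box: Loose grey plastic crescent tablet box with white lids, 0.44 kg, 34 mm wide, 31 mm high when shut. Origin on its underside, at counter level; z up. Centre line: arc of radius 170 mm about x = -150 mm, y = 0 of its frame, angles from +x towards +y: flat end pad from -40 to -30 degrees, then lid_1 (-30 to -20) to lid_7 (30 to 40), 10 degrees (30 mm) each. Slides or tips if shoved.
- row_start (a point): Middle of the top face of the fixed flat end pad (-35 degrees on the arc), 31 mm above the counter, level with the shut lids: where the stroke starts.
- row_end (a point): Centre line's far end (40 degrees on the arc): the free edge of lid_7, at the level of the shut lids' tops. Nothing of the box lies beyond.
- lid_1 (a joint): Hinge of lid 1 of 7 counted from the flat end pad (rad): 0 shut, larger is more open (starts 0.35 to 0.85). White lid 30 mm along the row, 34 mm wide, 3 mm thick; hinged at its edge nearer the pad, its other edge standing up, so a fingertip coming from the pad rides onto it and presses it down with under about 3 N. It stays where it is left.
- lid_2 (a joint): Hinge of lid 2 of 7 counted from the flat end pad (rad): 0 shut, larger is more open (starts 0.35 to 0.85). White lid 30 mm along the row, 34 mm wide, 3 mm thick; hinged at its edge nearer the pad, its other edge standing up, so a fingertip coming from the pad rides onto it and presses it down with under about 3 N. It stays where it is left.
- lid_3 (a joint): Hinge of lid 3 of 7 counted from the flat end pad (rad): 0 shut, larger is more open (starts 0.35 to 0.85). White lid 30 mm along the row, 34 mm wide, 3 mm thick; hinged at its edge nearer the pad, its other edge standing up, so a fingertip coming from the pad rides onto it and presses it down with under about 3 N. It stays where it is left.
- lid_4 (a joint): Hinge of lid 4 of 7 counted from the flat end pad (rad): 0 shut, larger is more open (starts 0.35 to 0.85). White lid 30 mm along the row, 34 mm wide, 3 mm thick; hinged at its edge nearer the pad, its other edge standing up, so a fingertip coming from the pad rides onto it and presses it down with under about 3 N. It stays where it is left.
- lid_5 (a joint): Hinge of lid 5 of 7 counted from the flat end pad (rad): 0 shut, larger is more open (starts 0.35 to 0.85). White lid 30 mm along the row, 34 mm wide, 3 mm thick; hinged at its edge nearer the pad, its other edge standing up, so a fingertip coming from the pad rides onto it and presses it down with under about 3 N. It stays where it is left.
- lid_6 (a joint): Hinge of lid 6 of 7 counted from the flat end pad (rad): 0 shut, larger is more open (starts 0.35 to 0.85). White lid 30 mm along the row, 34 mm wide, 3 mm thick; hinged at its edge nearer the pad, its other edge standing up, so a fingertip coming from the pad rides onto it and presses it down with under about 3 N. It stays where it is left.
- lid_7 (a joint): Hinge of lid 7 of 7 counted from the flat end pad (rad): 0 shut, larger is more open (starts 0.35 to 0.85). White lid 30 mm along the row, 34 mm wide, 3 mm thick; hinged at its edge nearer the pad, its other edge standing up, so a fingertip coming from the pad rides onto it and presses it down with under about 3 N. It stays where it is left.
- cream_jar: Amber glass jar with metal cap, 52 mm across, 50 mm tall, standing inside the hollow of the crescent. Origin under its centre. Leave alone.
- comb: Wooden comb lying flat on the counter beyond the outer side of the crescent, 36 x 174 x 6 mm. Origin under its centre, long along its y. Leave alone.
- trimmer: Black beard trimmer lying down, about 180 x 42 x 36 mm. Leave alone.
- brush_holder: Green silicone brush holder with two brushes, 76 mm across, 180 mm tall. Leave alone.
- mirror: Round tortoiseshell mirror on a stand, 140 mm wide, 185 mm tall. Leave alone.
- tumbler: White ceramic tumbler, 72 mm across, 100 mm tall. Leave alone.

How it is judged:
By the outcome, as a careful person would: the job done as asked, in the order asked, and still so for the second after the job is handed in, with the robot touching nothing.
It also fails if it takes over 48 s, if anything falls off the work surface, if the arm or the gripper's body presses on something with over 40 N, if the wrist force passes 120 N, or if a joint passes its speed limit or range.

## Working session

There is one attempt and no reset: what is moved stays moved. The work goes in short steps, Python scripts to look and compute and a shell command to move; the robot and the scene stay as the last step left them, time stands still between calls to the robot, and variables do not carry over. Pictures are saved under pics/ and viewed, and the job is handed in when it is done.

```bash
mkdir -p pics; python3 - <<'E'
from plant import manip
import cv2
print(manip.state())
for n in ("side","top","wrist"):
    im=manip.grab_frame(n); cv2.imwrite(f"pics/{n}0.png",im); print(n,manip.get_calibration(n))
E
```

```text
{'time': 0.0, 'joint_pos': array([-1.43001996e+00,  5.33441542e-02,  1.61429049e+00,  1.47075262e-05,
        1.47602247e+00, -1.19013770e-01]), 'joint_vel': array([ 9.94658704e-04, -3.78181463e-04,  6.78975408e-04,  2.07185564e-03,
        8.86803716e-04,  6.89096014e-05]), 'joint_efforts': array([ 2.13986190e-03, -3.93684912e+01, -3.70175564e+01, -3.29107297e-05,
        6.94330796e-03, -3.42931401e-05]), 'tool_pos': array([ 0.16045603, -0.60340308,  0.23007301]), 'tool_rot': array([-1.03224861e-03,  9.91575054e-01,  1.29529330e-01, -3.91217715e-06]), 'contact_force': array([-0.00309214, -0.30592089,  0.0128807 ]), 'ft_torque': array([-0.05214566, -0.00475236,  0.00830535]), 'gripper_width': 0.9994653180093588}
side {'fx': 454.1024359664897, 'fy': 454.1024359664897, 'cx': 276.05367205764406, 'cy': 212.85021936609678, 'xyz': array([0.03773217, 0.61351026, 1.05806494]), 'attitude': array([ 0.12529613, -0.3494683 ,  0.87014106, -0.32407919])}
top {'fx': 389.5114345775287, 'fy': 389.5114345775287, 'cx': 280.6321064482967, 'cy': 209.095196360665, 'xyz': array([0.55362542, 0.01599393, 1.07513899]), 'attitude': array([-0.02686228,  0.7121747 , -0.70058903,  0.03550532])}
wrist {'fx': 330.01081573064425, 'fy': 330.01081573064425, 'cx': 277.41926780149333, 'cy': 214.94020036944985, 'xyz': array([ 0.23192239, -0.58391703,  0.37328384]), 'attitude': array([ 0.11738051,  0.78425928, -0.60238406, -0.0910639 ])}
```

View pics/top0.png

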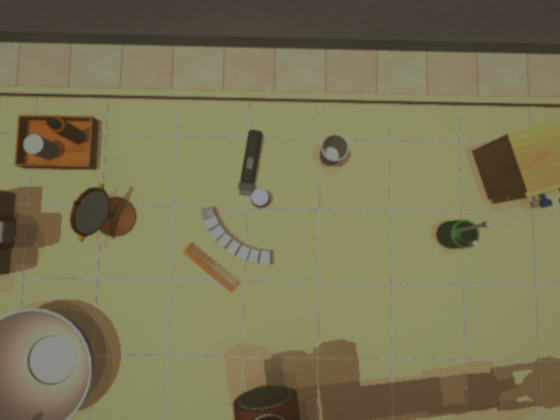

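View pics/side0.png

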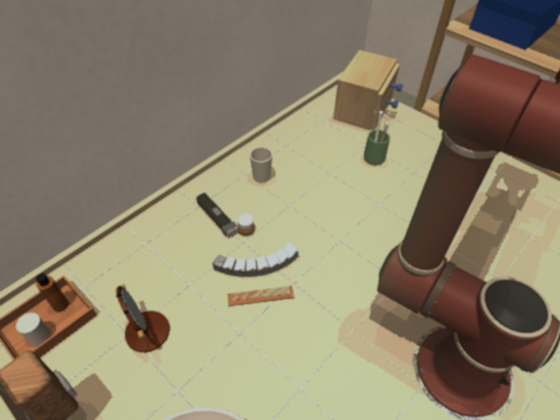

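```bash
cat > h.py <<'E'
import numpy as np, cv2
from scipy.spatial.transform import Rotation as R
from plant import manip
def cam(c): 
    q=np.array(c['attitude']); return R.from_quat([q[1],q[2],q[3],q[0]]).as_matrix(), np.array(c['xyz'])
def proj(c,P):
    M,t=cam(c); p=(np.atleast_2d(P)-t)@M
    return np.c_[c['fx']*p[:,0]/p[:,2]+c['cx'], c['fy']*p[:,1]/p[:,2]+c['cy']]
def back(c,uv,z):
    M,t=cam(c); uv=np.atleast_2d(uv).astype(float)
    d=np.c_[(uv[:,0]-c['cx'])/c['fx'],(uv[:,1]-c['cy'])/c['fy'],np.ones(len(uv))]@M.T
    return t+d*((z-t[2])/d[:,2])[:,None]
def arc(pose,deg,r=.17,z=0.):
    x,y,a=pose; deg=np.radians(np.atleast_1d(deg))
    lx=-.15+r*np.cos(deg); ly=r*np.sin(deg)
    return np.c_[x+np.cos(a)*lx-np.sin(a)*ly, y+np.sin(a)*lx+np.cos(a)*ly, np.full(len(deg),z)]
E
python3 - <<'E'
from h import *
for n in ("top","side"):
    manip.grab_frame(n)
    for t in ("tablet_box","cream_jar","comb","trimmer"):
        for d in manip.cut_out(t,n)[:2]:
            m=d['pixels']; np.save(f"{t}_{n}.npy",m) if d is not None else 0
            v,u=np.nonzero(m); c=manip.get_calibration(n)
            print(n,t,d['confidence'],d['rect'],m.sum(),back(c,[[u.mean(),v.mean()]],.02))
m=np.load("tablet_box_top.npy")
E
```

```text
top tablet_box 0.7 [198.4, 206.6, 272.4, 266.4] 1295 [[0.5619422  0.13572469 0.02      ]]
top tablet_box 0.47 [317.8, 132.9, 352.5, 168.6] 755 [[ 0.81530664 -0.13865624  0.02      ]]
top cream_jar 0.85 [249.6, 190.3, 270.1, 207.6] 296 [[0.67653889 0.06188902 0.02      ]]
top comb 0.57 [184.8, 247.6, 236.9, 289.3] 528 [[0.48816565 0.19685078 0.02      ]]
top trimmer 0.74 [240.4, 129.4, 260.1, 198.2] 931 [[0.77297154 0.09021663 0.02      ]]
side tablet_box 0.58 [215.2, 243.4, 301.1, 275.9] 1506 [[0.56075858 0.13126091 0.02      ]]
side cream_jar 0.91 [236.9, 213.3, 254.2, 234.0] 272 [[0.67989242 0.05636721 0.02      ]]
side cream_jar 0.63 [277.0, 251.0, 289.5, 263.6] 97 [[0.52675529 0.06136233 0.02      ]]
side comb 0.62 [229.6, 287.6, 294.6, 307.8] 680 [[0.47424603 0.19380926 0.02      ]]
side trimmer 0.91 [197.4, 192.3, 242.3, 235.7] 733 [[0.77047128 0.08828211 0.02      ]]
```

```bash
python3 - <<'E'
import cv2
a=cv2.imread("pics/top0.png")[180:300,170:290];cv2.imwrite("pics/c1.png",cv2.resize(a,(600,600),interpolation=cv2.INTER_CUBIC))
E
```

```text
(no output)
```

View pics/c1.png

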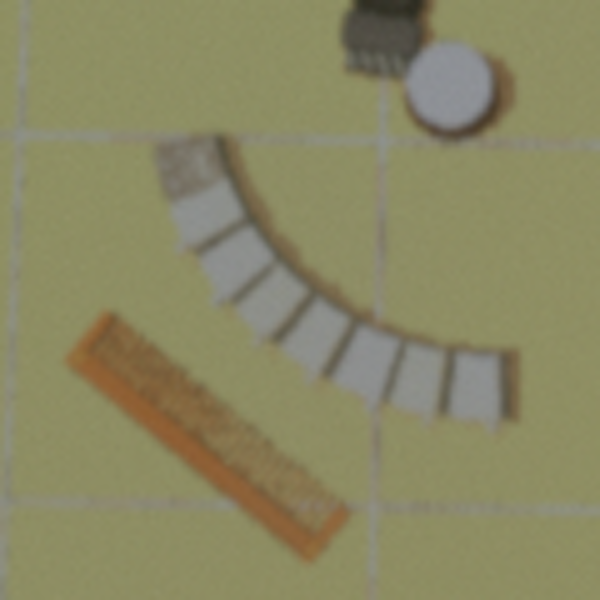

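```bash
python3 -m creep '[[0,0,-3.8,0.0414,0,0,0.9],[0,0,-3.8,0.0414,0,0,0.6],[0,0,-3.8,0.0414,0,0,0.3],[0,0,-3.8,0.0414,0,0,0],[0,0,-3.8,0.0414,0,0,0],[0,0,-3.8,0.0414,0,0,0],[0,0,-3.8,0.0414,0,0,0],[0,0,-3.8,0.0414,0,0,0],[0,0,-3.8,0.0414,0,0,0],[0,0,-3.8,0.0414,0,0,0],[0,0,-3.8,0.0414,0,0,0],[0,0,-3.8,0.0414,0,0,0],[0,0,-3.8,0.0414,0,0,0],[0,0,-3.8,0.0414,0,0,0],[0,0,-3.8,0.0414,0,0,0],[0,0,-3.8,0.0414,0,0,0],[0,0,-3.8,0.0414,0,0,0],[0,0,-3.8,0.0414,0,0,0],[0,0,-3.8,0.0414,0,0,0],[0,0,-3.8,0.0414,0,0,0]]'
python3 - <<'E'
from h import *
import json
s=manip.state();c=manip.get_calibration("wrist");im=manip.grab_frame("wrist");cv2.imwrite("pics/w1.png",im)
print(s['time'],s['tool_pos'],s['tool_rot'],s['joint_pos'],c); np.save("w1c.npy",c,allow_pickle=True)
for d in manip.cut_out("tablet_box","wrist")[:2]: print(d['confidence'],d['rect'])
E
```

```text
time: 2.32
tool_pos: [0.6448, -0.0047, 0.2314]
tool_rot: [0.0, 0.7, 0.714, 0.0]
contact_force: [0.8, 0.2, 0.1]
gripper_width: -0.003
2.3167 [ 0.64481698 -0.00467842  0.23143189] [1.95741413e-04 7.00458305e-01 7.13693278e-01 1.73553070e-04] [-1.22595551e-01  9.84106977e-02  1.56451608e+00  3.77705013e-05
  1.47814402e+00 -1.41316388e-01] {'fx': 330.01081573064425, 'fy': 330.01081573064425, 'cx': 277.41926780149333, 'cy': 214.94020036944985, 'xyz': array([0.6425176 , 0.07071568, 0.37433443]), 'attitude': array([0.14836321, 0.98888458, 0.00970356, 0.00121952])}
0.95 [122.4, 0.0, 255.0, 155.5]
```

View pics/w1.png

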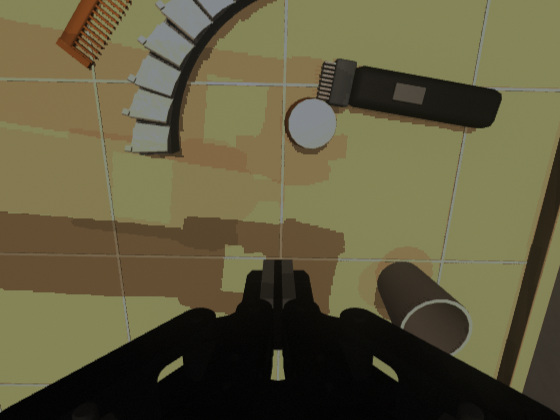

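```bash
python3 -m creep '[[0,0,0,0.03,-0.02,0,0],[0,0,0,0.04,-0.03,0,0],[0,0,0,0.04,-0.03,0,0],[0,0,0,0.02,-0.01,0,0],[0,0,0,0,0,0,0],[0,0,0,0,0,0,0]]'
python3 - <<'E'
from h import *
import json
s=manip.state();c=manip.get_calibration("wrist");im=manip.grab_frame("wrist");cv2.imwrite("pics/w2.png",im)
print(s['time'],s['tool_pos'],s['tool_rot'],s['joint_pos'],s['contact_force']); np.save("w2c.npy",c,allow_pickle=True)
for d in manip.cut_out("tablet_box","wrist")[:2]: print(d['confidence'],d['rect'])
E
```

```text
time: 2.92
tool_pos: [0.5624, 0.109, 0.2316]
tool_rot: [0.0, 0.701, 0.713, 0.0]
contact_force: [-0.2, -0.4, 0.3]
gripper_width: 0.0
2.9167 [0.56244617 0.10895785 0.23161544] [4.98610487e-04 7.01203477e-01 7.12961029e-01 7.67805227e-05] [ 6.17849540e-02 -7.14148979e-02  1.73566649e+00 -6.42043705e-04
  1.47656040e+00  4.52172348e-02] [-0.15131029 -0.40919623  0.34771738]
0.89 [212.6, 75.6, 369.2, 260.1]
```

View pics/w2.png

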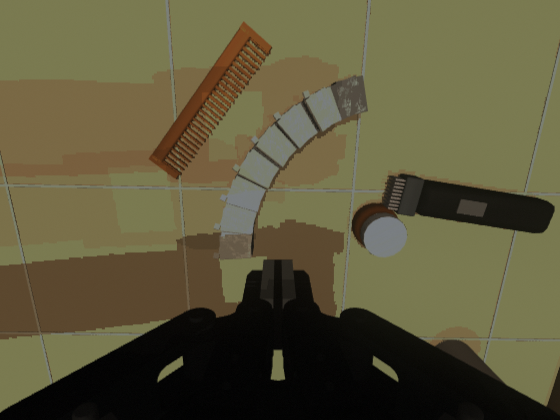

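```bash
python3 - <<'E'
import cv2
a=cv2.imread("pics/w2.png")[65:265,200:380];a=cv2.convertScaleAbs(a,alpha=1.5);cv2.imwrite("pics/c2.png",cv2.resize(a,None,fx=3,fy=3,interpolation=cv2.INTER_CUBIC))
E
```

```text
(no output)
```

View pics/c2.png

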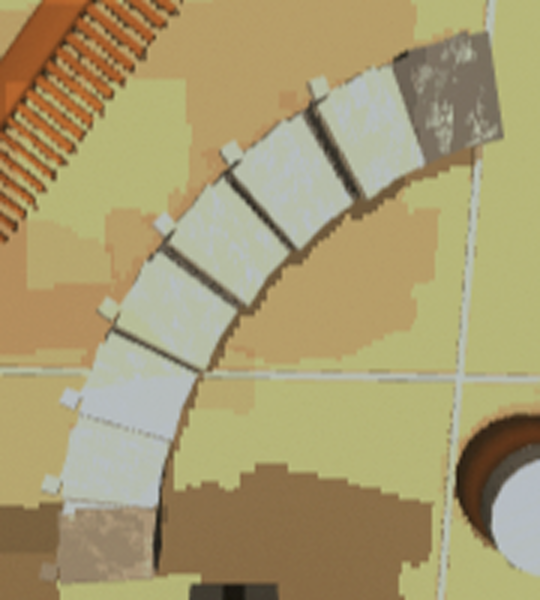

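```bash
cat > fit.py <<'E'
from h import *
from scipy.optimize import least_squares
c=np.load("w2c.npy",allow_pickle=True).item()
pts=np.array([[488,32],[502,137],[395,65],[424,165]])/3+[200,65]
lab=[(-40,.187),(-40,.153),(-30,.187),(-30,.153)]
# lid free edges: (outer),(inner) crop px
fe={1:[(305,108),(358,200)],2:[(230,173),(296,250)],3:[(165,247),(243,308)],4:[(115,330),(200,373)],5:[(80,412),(168,440)],6:[(63,502),(157,507)],7:[(60,582),(155,580)]}
def lidc(pose,k,th):
    x,y,a=pose; h=np.radians(-30+10*(k-1)); m=h+np.radians(5)
    hc=np.array([-.15+.17*np.cos(h),.17*np.sin(h)])
    t=np.array([-np.sin(m),np.cos(m)]); n=np.array([np.cos(m),np.sin(m)])
    out=[]
    for s in(1,-1):
        p=hc+n*.017*s+t*.0296*np.cos(th); out.append([x+np.cos(a)*p[0]-np.sin(a)*p[1], y+np.sin(a)*p[0]+np.cos(a)*p[1], .031+.0296*np.sin(th)])
    return np.array(out)
def res(p):
    r=[proj(c,np.vstack([arc(p[:3],d,q,.031) for d,q in lab]))-pts]
    for k in fe: r.append((proj(c,lidc(p[:3],k,p[2+k]))-(np.array(fe[k])/3+[200,65]))*.5)
    return np.concatenate(r).ravel()
if __name__=="__main__":
    s=least_squares(res,[.56,.14,2.4]+[.5]*7,loss='soft_l1')
    print(s.x.round(4),s.cost); print(res(s.x).reshape(-1,2).round(1).tolist())
    np.save("pose.npy",s.x)
    print(arc(s.x[:3],[-35,40,-20,0,20],z=.031).round(4))
    for n in("w2","top0"):
        im=cv2.imread(f"pics/{n}.png"); cc=c if n=="w2" else manip.get_calibration("top")
        for r in(.153,.187):
          for z in (0,.031):
            q=proj(cc,arc(s.x[:3],np.arange(-40,41,2),r,z)); cv2.polylines(im,[np.round(q*8).astype(int)],False,(0,0,255) if z else (255,0,0),1,cv2.LINE_AA,3)
        x0,y0,w,h=(190,60,200,210) if n=="w2" else (180,190,110,95)
        o=cv2.resize(im[y0:y0+h,x0:x0+w],None,fx=600/max(w,h),fy=600/max(w,h),interpolation=cv2.INTER_CUBIC); cv2.imwrite(f"pics/ov_{n}.png",o)
E
python3 fit.py; ls pics
```

```text
[0.5657 0.1278 2.515  0.2836 0.4038 0.4813 0.4888 0.579  0.6324 0.687 ] 5.538946307038572
[[-0.1, -0.6], [0.5, 0.4], [-1.7, -0.4], [0.5, -0.3], [0.7, 0.1], [-0.4, 0.8], [0.2, -0.4], [-0.2, 0.8], [0.1, -0.5], [-0.1, 0.8], [-0.2, -0.7], [0.1, 0.9], [-0.1, -0.3], [0.8, 0.9], [-0.3, -1.0], [-0.0, 1.3], [-0.2, -0.3], [-0.2, 0.5]]
[[0.6316 0.2005 0.031 ]
 [0.5177 0.0277 0.031 ]
 [0.5919 0.1806 0.031 ]
 [0.5495 0.1395 0.031 ]
 [0.5237 0.0864 0.031 ]]
c1.png
c2.png
ov_top0.png
ov_w2.png
side0.png
top0.png
w1.png
w2.png
wrist0.png
```

View pics/ov_w2.png

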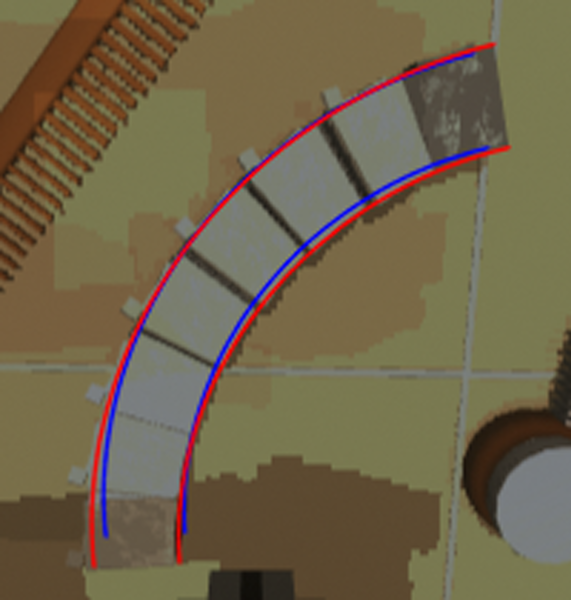

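View pics/ov_top0.png

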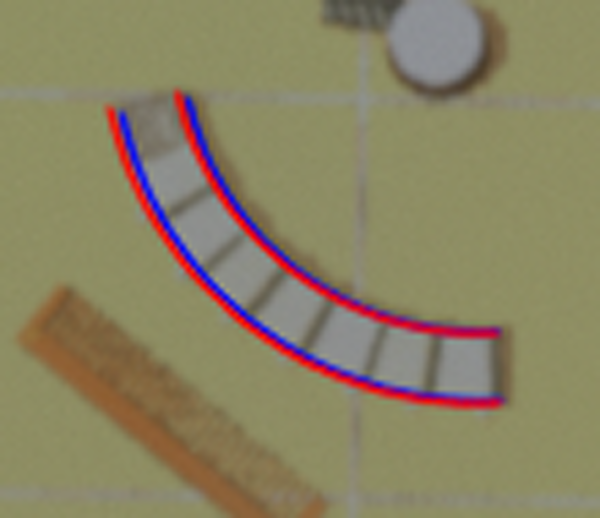

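```bash
python3 - <<'E'
from h import *
p=np.load("pose.npy")[:3]; 
tr=[]
for n,f,dy in(("side","side0",0),("side","side0",-.004),("w1","w1",0),("w1","w1",-.004)):
    im=cv2.imread(f"pics/{f}.png"); cc=np.load("w1c.npy",allow_pickle=True).item() if n=="w1" else manip.get_calibration("side")
    x0,y0,w,h=(120,0,140,160) if n=="w1" else (205,235,105,50)
    k=4 if n=="w1" else 7
    o=cv2.resize(im[y0:y0+h,x0:x0+w],None,fx=k,fy=k,interpolation=cv2.INTER_CUBIC)
    for r in(.153,.187):
      for z in(0,.031):
        q=(proj(cc,arc(p+[0,dy,0],np.arange(-40,41,2),r,z))-[x0,y0]+.5)*k; cv2.polylines(o,[np.round(q*8).astype(int)],False,(0,0,255) if z else (255,0,0),1,cv2.LINE_AA,3)
    tr.append(o)
cv2.imwrite("pics/ovs.png",np.vstack(tr[:2])); cv2.imwrite("pics/ovw1.png",cv2.resize(np.hstack(tr[2:]),(784,448)))
E
```

```text
(no output)
```

View pics/ovs.png

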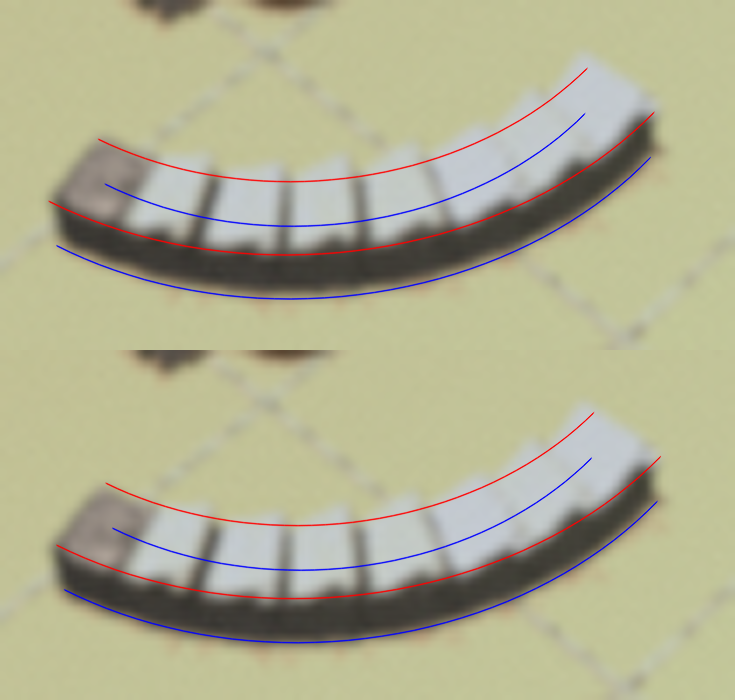

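View pics/ovw1.png

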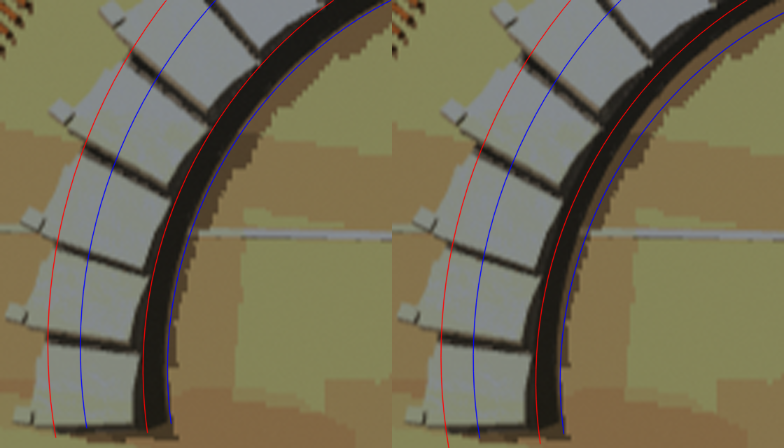

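```bash
python3 -m creep '[[0,0,4,0,0,0,0],[0,0,7.1,0,0,0,0],[0,0,7.1,0,0,0,0],[0,0,7.1,0,0,0,0],[0,0,7.1,0,0,0,0],[0,0,7.1,0,0,0,0],[0,0,7.1,0,0,0,0],[0,0,7.1,0,0,0,0],[0,0,7.1,0,0,0,0],[0,0,7.1,0,0,0,0],[0,0,5.95,0,0,0,0],[0,-5,0,0,0,0,0],[0,-5,0,0,0,0,0],[0,-5,0,0,0,0,0],[0,-5,0,0,0,0,0],[0,-5,0,0,0,0,0],[0,-5,0,0,0,0,0],[0,0,0,0,0,0,0],[0,0,0,0,0,0,0]]'
cat > plan.py <<'E'
from h import *
POSE=np.load("pose.npy")[:3]+[.001,-.002,0]; T=np.radians(30)
def target(phi,z):
    a=POSE[2]+np.radians(phi+90); f=np.array([np.cos(a),np.sin(a),0]); Z=np.array([0,0,1.])
    P=arc(POSE,phi,.17,z)[0]; x=-f*np.cos(T)-Z*np.sin(T); zt=-Z*np.cos(T)+f*np.sin(T); y=np.cross(zt,x)
    return P-.011*x, np.c_[x,y,zt]
def cur():
    s=manip.state(); q=s['tool_rot']; return s,np.array(s['tool_pos']),R.from_quat([q[1],q[2],q[3],q[0]]).as_matrix()
def phi_of(P):
    c=arc(POSE,0,0)[0]; d=np.array(P)-c; a=np.degrees(np.arctan2(d[1],d[0])-POSE[2]); return (a+180)%360-180, np.hypot(d[0],d[1])
def report(phi,z):
    s,p,M=cur(); tp,tM=target(phi,z)
    print("t",round(s['time'],2),"tcp",p.round(4),"P",(p+.011*M[:,0]).round(4),"phi,r",np.round(phi_of(p+.011*M[:,0]),4),"F",s['contact_force'].round(2),"j",s['joint_pos'].round(2))
    print("shift tool",(M.T@(tp-p)).round(4),"turn",np.degrees(R.from_matrix(M.T@tM).as_rotvec()).round(2),"world",(tp-p).round(4))
E
python3 -c "
from plan import *
report(-37,.08)"
```

```text
time: 4.6
tool_pos: [0.5635, 0.1077, 0.2296]
tool_rot: [0.038, 0.955, 0.142, -0.257]
contact_force: [0.5, 0.1, 0.2]
gripper_width: -0.001
t 4.6 tcp [0.5635 0.1077 0.2296] P [0.5726 0.1104 0.2241] phi,r [3.7676 0.1365] F [0.52 0.06 0.18] j [ 0.11  0.28  1.43 -0.1   1.95  1.37]
shift tool [ 0.1491 -0.0668  0.0802] turn [-0.1   0.06 -0.13] world [ 0.0656  0.0899 -0.1441]
```

```bash
python3 -m creep '[[0,0,0,0.015,-0.007,0.008,0],[0,0,0,0.03,-0.013,0.016,0],[0,0,0,0.03,-0.013,0.016,0],[0,0,0,0.03,-0.013,0.016,0],[0,0,0,0.029,-0.013,0.016,0],[0,0,0,0.015,-0.0075,0.008,0],[0,0,0,0,0,0,0],[0,0,0,0,0,0,0],[0,0,0,0,0,0,0]]'
python3 -c "
from plan import *
report(-37,.036)
cv2.imwrite('pics/w3.png',manip.grab_frame('wrist'));cv2.imwrite('pics/s3.png',cv2.resize(manip.grab_frame('side')[150:330,150:390],(800,600)));cv2.imwrite('pics/t3.png',cv2.resize(manip.grab_frame('top')[130:310,150:390],(800,600)))"
```

```text
time: 5.35
tool_pos: [0.6291, 0.1976, 0.0897]
tool_rot: [0.038, 0.956, 0.143, -0.254]
contact_force: [-0.1, -0.2, 0.0]
gripper_width: 0.001
t 5.35 tcp [0.6291 0.1976 0.0897] P [0.6382 0.2004 0.0842] phi,r [-36.9999   0.1701] F [-0.1  -0.16  0.03] j [ 0.21  0.59  1.27 -0.04  1.81  1.49]
shift tool [0.024  0.0001 0.0418] turn [-0.03 -0.17 -0.12] world [ 0.     -0.0001 -0.0482]
```

View pics/w3.png

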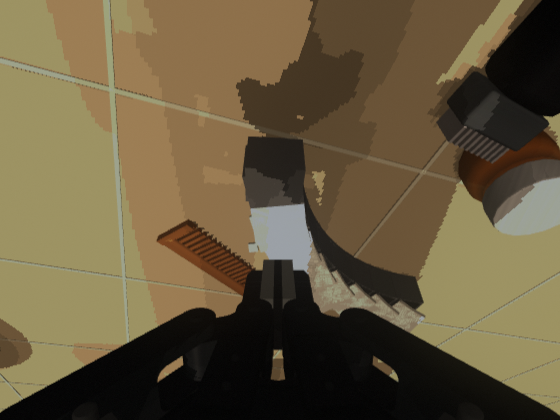

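View pics/s3.png

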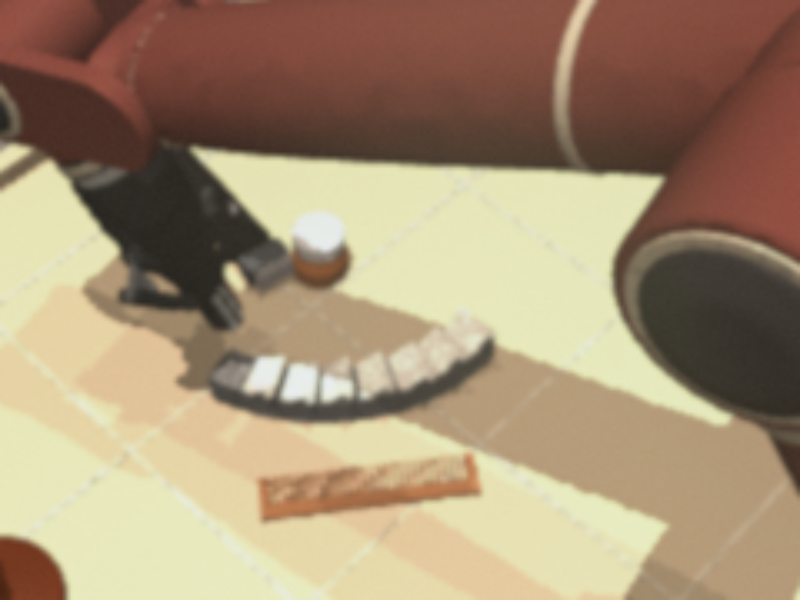

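```bash
python3 -m creep '[[0,0,0,0.006,0,0.0105,0],[0,0,0,0.006,0,0.0105,0],[0,0,0,0.006,0,0.0105,0],[0,0,0,0.005,0,0.0085,0],[0,0,0,0,0,0,0],[0,0,0,0,0,0,0],[0,0,0,0,0,0,0]]'
python3 -c "
from plan import *
report(-37,.034)
cv2.imwrite('pics/w4.png',manip.grab_frame('wrist'))"
```

```text
time: 6.08
tool_pos: [0.6283, 0.1984, 0.0412]
tool_rot: [0.038, 0.955, 0.143, -0.256]
contact_force: [0.8, 0.2, 0.2]
gripper_width: -0.0
t 6.08 tcp [0.6283 0.1984 0.0412] P [0.6374 0.2012 0.0357] phi,r [-36.8116   0.1711] F [0.75 0.16 0.24] j [ 0.21  0.64  1.28 -0.04  1.75  1.49]
shift tool [0.0013 0.0011 0.0012] turn [-0.03  0.02 -0.05] world [ 0.0009 -0.0009 -0.0017]
```

View pics/w4.png

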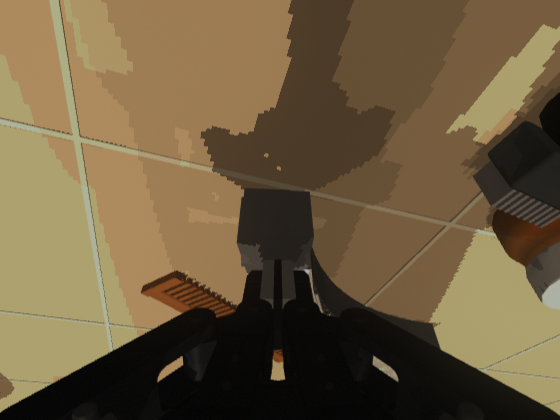

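```bash
python3 -m creep '[[0,0,0,0.0007,0,0.0013,0],[0,0,0,0.0005,0,0.0009,0],[0,0,0,0,0,0,0],[0,0,0,0,0,0,0]]'
python3 -m creep '[[0,0,0,0.0005,0,0.0009,0],[0,0,0,0,0,0,0],[0,0,0,0,0,0,0]]'
python3 -m creep '[[0,0,0,0.00025,0,0.00045,0],[0,0,0,0,0,0,0],[0,0,0,0,0,0,0]]'
```

```text
time: 6.47
tool_pos: [0.6283, 0.1984, 0.0391]
tool_rot: [0.038, 0.955, 0.143, -0.256]
contact_force: [-0.0, -0.1, -0.9]
gripper_width: 0.003
time: 6.72
tool_pos: [0.6282, 0.1983, 0.0378]
tool_rot: [0.038, 0.955, 0.143, -0.256]
contact_force: [0.0, -0.5, -0.3]
gripper_width: 0.002
time: 6.97
tool_pos: [0.6281, 0.1984, 0.0373]
tool_rot: [0.038, 0.955, 0.143, -0.256]
contact_force: [0.1, 0.2, 0.0]
gripper_width: -0.001
```

```bash
python3 -m creep '[[0,0,0,0.00025,0,0.00045,0],[0,0,0,0,0,0,0]]'
for i in 1 2 3; do python3 -m creep '[[0,0,0,0,0,0,0]]' | sed -n 2,4p; done
python3 -m creep '[[0,0,0,0.00025,0,0.00045,0],[0,0,0,0,0,0,0]]'
for i in 1 2 3; do python3 -m creep '[[0,0,0,0,0,0,0]]' | sed -n 2,4p; done
```

```text
time: 7.13
tool_pos: [0.6282, 0.1983, 0.0367]
tool_rot: [0.038, 0.955, 0.143, -0.256]
contact_force: [-0.3, 0.1, 1.0]
gripper_width: 0.001
tool_pos: [0.6281, 0.1983, 0.0368]
tool_rot: [0.038, 0.955, 0.143, -0.256]
contact_force: [-0.9, 0.5, -0.8]
tool_pos: [0.6282, 0.1983, 0.0368]
tool_rot: [0.038, 0.955, 0.143, -0.256]
contact_force: [0.2, -1.2, 0.2]
tool_pos: [0.6282, 0.1983, 0.0368]
tool_rot: [0.038, 0.955, 0.143, -0.256]
contact_force: [0.2, -0.3, -0.2]
time: 7.55
tool_pos: [0.6281, 0.1983, 0.0362]
tool_rot: [0.038, 0.955, 0.143, -0.256]
contact_force: [-0.3, -0.9, -0.8]
gripper_width: -0.002
tool_pos: [0.6281, 0.1983, 0.0362]
tool_rot: [0.038, 0.955, 0.143, -0.256]
contact_force: [0.9, 0.2, 0.3]
tool_pos: [0.6282, 0.1983, 0.0363]
tool_rot: [0.038, 0.955, 0.143, -0.256]
contact_force: [-0.2, 0.2, -0.5]
tool_pos: [0.6282, 0.1983, 0.0363]
tool_rot: [0.038, 0.955, 0.143, -0.256]
contact_force: [1.0, 0.2, -0.1]
```

```bash

for i in 1; do python3 -m creep '[[0,0,0,0.00025,0,0.00045,0],[0,0,0,0,0,0,0]]' | sed -n 2,4p;  python3 -m creep '[[0,0,0,0,0,0,0]]' | sed -n 2,4p; python3 -m creep '[[0,0,0,0,0,0,0]]' | sed -n 2,4p; done
python3 -m creep '[[0,0,0,0.00025,0,0.00045,0],[0,0,0,0,0,0,0]]' | sed -n 2,4p;  python3 -m creep '[[0,0,0,0,0,0,0]]' | sed -n 2,4p; python3 -m creep '[[0,0,0,0,0,0,0]]' | sed -n 2,4p
```

```text
tool_pos: [0.6281, 0.1983, 0.0357]
tool_rot: [0.038, 0.955, 0.143, -0.256]
contact_force: [0.9, 0.1, -0.1]
tool_pos: [0.6281, 0.1983, 0.0357]
tool_rot: [0.038, 0.955, 0.143, -0.256]
contact_force: [1.0, -0.2, -0.1]
tool_pos: [0.6282, 0.1983, 0.0358]
tool_rot: [0.038, 0.955, 0.143, -0.256]
contact_force: [-0.1, 0.1, -0.4]
tool_pos: [0.6281, 0.1983, 0.0352]
tool_rot: [0.038, 0.955, 0.143, -0.256]
contact_force: [0.4, 0.7, -0.3]
tool_pos: [0.6281, 0.1983, 0.0352]
tool_rot: [0.038, 0.955, 0.143, -0.256]
contact_force: [0.4, 0.4, 0.8]
tool_pos: [0.6282, 0.1983, 0.0352]
tool_rot: [0.038, 0.955, 0.143, -0.256]
contact_force: [0.0, -0.3, 0.6]
```

```bash

python3 -m creep '[[0,0,0,0.00025,0,0.00045,0],[0,0,0,0,0,0,0]]' | sed -n 2,4p;  python3 -m creep '[[0,0,0,0,0,0,0]]' | sed -n 4p; python3 -m creep '[[0,0,0,0,0,0,0]]' | sed -n 2,4p
python3 -m creep '[[0,0,0,0.00025,0,0.00045,0],[0,0,0,0,0,0,0]]' | sed -n 2,4p;  python3 -m creep '[[0,0,0,0,0,0,0]]' | sed -n 4p; python3 -m creep '[[0,0,0,0,0,0,0]]' | sed -n 2,4p
python3 -c "
from plan import *
cv2.imwrite('pics/w5.png',cv2.resize(manip.grab_frame('wrist')[150:330,180:380],None,fx=3,fy=3))"
```

```text
tool_pos: [0.6282, 0.1983, 0.035]
tool_rot: [0.038, 0.955, 0.143, -0.256]
contact_force: [0.3, -0.4, 1.1]
contact_force: [-0.6, 0.9, 1.6]
tool_pos: [0.6282, 0.1984, 0.035]
tool_rot: [0.038, 0.955, 0.143, -0.256]
contact_force: [-1.2, -0.0, 0.7]
tool_pos: [0.6283, 0.1983, 0.0349]
tool_rot: [0.038, 0.955, 0.143, -0.256]
contact_force: [-1.0, 0.1, 4.1]
contact_force: [-0.4, -0.2, 3.9]
tool_pos: [0.6283, 0.1983, 0.0349]
tool_rot: [0.038, 0.955, 0.143, -0.256]
contact_force: [-0.8, 0.2, 4.9]
```

View pics/w5.png

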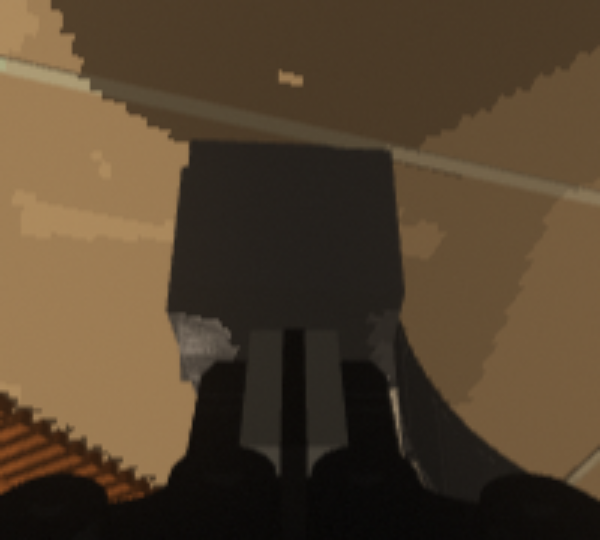

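```bash
sed -i 's/\.011/.008/g' plan.py; python3 -m creep '[[0,0,0,-0.00015,0,-0.00027,0],[0,0,0,0,0,0,0],[0,0,0,0,0,0,0]]'; python3 -c "
from plan import *
report(-37,.031); s,p,M=cur(); print(M[2])"
```

```text
time: 9.43
tool_pos: [0.6282, 0.1984, 0.0348]
tool_rot: [0.038, 0.955, 0.143, -0.256]
contact_force: [-0.9, -0.9, 4.8]
gripper_width: -0.003
t 9.43 tcp [0.6282 0.1984 0.0348] P [0.6349 0.2004 0.0308] phi,r [-35.923    0.1711] F [-0.85 -0.91  4.82] j [ 0.21  0.65  1.28 -0.04  1.74  1.49]
shift tool [ 0.0027  0.0011 -0.0017] turn [-0.03 -0.01 -0.05] world [ 0.0034 -0.0001  0.0002]
[-4.99906149e-01  1.65721992e-05 -8.66079582e-01]
```

```bash
python3 -m creep '[[0,0,0,-0.00015,0,-0.00026,0],[0,0,0,0,0,0,0]]';python3 -m creep '[[0,0,0,0,0,0,0]]' | sed -n 2,4p; python3 -m creep '[[0,0,0,0,0,0,0]]' | sed -n 2,4p
```

```text
time: 9.6
tool_pos: [0.6282, 0.1984, 0.0349]
tool_rot: [0.038, 0.955, 0.143, -0.256]
contact_force: [0.3, 0.4, 4.4]
gripper_width: 0.001
tool_pos: [0.6282, 0.1983, 0.0349]
tool_rot: [0.038, 0.955, 0.143, -0.256]
contact_force: [-0.3, -0.6, 5.6]
tool_pos: [0.6282, 0.1983, 0.0349]
tool_rot: [0.038, 0.955, 0.143, -0.256]
contact_force: [-0.7, -0.4, 4.8]
```

```bash
python3 -m creep '[[0,0,0,-0.00025,0,-0.00044,0],[0,0,0,0,0,0,0]]';python3 -m creep '[[0,0,0,0,0,0,0]]' | sed -n 2,4p; python3 -m creep '[[0,0,0,0,0,0,0]]' | sed -n 2,4p
```

```text
time: 9.93
tool_pos: [0.6282, 0.1983, 0.035]
tool_rot: [0.038, 0.955, 0.143, -0.256]
contact_force: [-0.4, 0.9, 2.1]
gripper_width: 0.002
tool_pos: [0.6282, 0.1983, 0.035]
tool_rot: [0.038, 0.955, 0.143, -0.256]
contact_force: [0.5, 0.6, 1.4]
tool_pos: [0.6282, 0.1983, 0.035]
tool_rot: [0.038, 0.955, 0.143, -0.256]
contact_force: [1.2, 0.2, 1.3]
```

```bash
python3 -m creep '[[-0.25,0,-0.433,-0.001285,0.00006,0.00074,0],[-0.25,0,-0.433,-0.001285,0.00006,0.00074,0],[-0.25,0,-0.433,-0.001285,0.00006,0.00074,0],[-0.25,0,-0.433,-0.001285,0.00006,0.00074,0],[-0.25,0,-0.433,-0.001285,0.00006,0.00074,0],[-0.25,0,-0.433,-0.001285,0.00006,0.00074,0],[-0.25,0,-0.433,-0.001285,0.00006,0.00074,0],[-0.25,0,-0.433,-0.001285,0.00006,0.00074,0]]'; python3 -c "
from plan import *
report(-32,.031)"; python3 -m creep '[[-0.25,0,-0.433,-0.001285,0.00006,0.00074,0],[-0.25,0,-0.433,-0.001285,0.00006,0.00074,0],[-0.25,0,-0.433,-0.001285,0.00006,0.00074,0],[-0.25,0,-0.433,-0.001285,0.00006,0.00074,0],[-0.25,0,-0.433,-0.001285,0.00006,0.00074,0],[-0.25,0,-0.433,-0.001285,0.00006,0.00074,0],[-0.25,0,-0.433,-0.001285,0.00006,0.00074,0],[-0.25,0,-0.433,-0.001285,0.00006,0.00074,0]]'; python3 -c "
from plan import *
report(-28,.031)"
```

```text
time: 10.77
tool_pos: [0.6167, 0.194, 0.0351]
tool_rot: [0.047, 0.95, 0.177, -0.255]
contact_force: [0.8, 0.2, 0.9]
gripper_width: -0.002
t 10.77 tcp [0.6167 0.194  0.0351] P [0.6231 0.1965 0.0311] phi,r [-31.7921   0.1715] F [0.75 0.15 0.85] j [ 0.22  0.62  1.32 -0.07  1.72  1.43]
shift tool [ 0.0006  0.0016 -0.0002] turn [-0.51  0.03 -0.87] world [ 0.0012 -0.0012 -0.0001]
time: 11.43
tool_pos: [0.6062, 0.1889, 0.0355]
tool_rot: [0.056, 0.943, 0.21, -0.253]
contact_force: [0.1, -0.0, 0.7]
gripper_width: -0.001
t 11.43 tcp [0.6062 0.1889 0.0355] P [0.6124 0.1919 0.0315] phi,r [-27.9028   0.1717] F [ 0.07 -0.04  0.71] j [ 0.23  0.59  1.35 -0.1   1.71  1.38]
shift tool [0.0005 0.0018 0.0003] turn [-0.51  0.01 -0.88] world [ 0.001  -0.0015 -0.0005]
```

```bash
python3 -m creep '[[-0.25,0,-0.433,-0.00124,0.00016,0.00081,0],[-0.25,0,-0.433,-0.00124,0.00016,0.00081,0],[-0.25,0,-0.433,-0.00124,0.00016,0.00081,0],[-0.25,0,-0.433,-0.00124,0.00016,0.00081,0],[-0.25,0,-0.433,-0.00124,0.00016,0.00081,0],[-0.25,0,-0.433,-0.00125,0.00016,0.00079,0],[-0.25,0,-0.433,-0.00127,0.00016,0.00076,0],[-0.25,0,-0.433,-0.001285,0.00016,0.00074,0]]'; python3 -c "
from plan import *
report(-24,.031)"
```

```text
time: 12.1
tool_pos: [0.5963, 0.1825, 0.035]
tool_rot: [0.065, 0.935, 0.243, -0.25]
contact_force: [0.8, 0.0, 1.1]
gripper_width: 0.005
t 12.1 tcp [0.5963 0.1825 0.035 ] P [0.6024 0.1859 0.031 ] phi,r [-23.9827   0.1711] F [0.76 0.05 1.12] j [ 0.24  0.57  1.39 -0.13  1.69  1.32]
shift tool [ 0.0001  0.0013 -0.    ] turn [-0.5  -0.01 -0.88] world [ 0.0007 -0.0011  0.    ]
```

```bash
python3 -m creep '[[-0.25,0,-0.433,-0.00127,0.0001,0.000766,0],[-0.25,0,-0.433,-0.00127,0.0001,0.000766,0],[-0.25,0,-0.433,-0.00127,0.0001,0.000766,0],[-0.25,0,-0.433,-0.00127,0.0001,0.000766,0],[-0.25,0,-0.433,-0.00127,0.0001,0.000766,0],[-0.25,0,-0.433,-0.00127,0.0001,0.000766,0],[-0.25,0,-0.433,-0.00127,0.0001,0.000766,0],[-0.25,0,-0.433,-0.00127,0.0001,0.000766,0],[-0.25,0,-0.433,-0.00127,0.0001,0.000766,0],[-0.25,0,-0.433,-0.00127,0.0001,0.000766,0],[-0.25,0,-0.433,-0.00127,0.0001,0.000766,0],[-0.25,0,-0.433,-0.00127,0.0001,0.000766,0]]'; python3 -c "
from plan import *
report(-18,.031)
cv2.imwrite('pics/w6.png',manip.grab_frame('wrist'));cv2.imwrite('pics/t6.png',cv2.resize(manip.grab_frame('top')[170:290,170:290],(600,600)));cv2.imwrite('pics/s6.png',cv2.resize(manip.grab_frame('side')[210:300,190:310],(800,600)))"
```

```text
time: 13.1
tool_pos: [0.582, 0.1723, 0.0348]
tool_rot: [0.078, 0.921, 0.291, -0.246]
contact_force: [2.2, 3.3, 3.0]
gripper_width: 0.002
t 13.1 tcp [0.582  0.1723 0.0348] P [0.5877 0.1763 0.0308] phi,r [-18.121    0.1711] F [2.21 3.3  2.97] j [ 0.25  0.53  1.45 -0.18  1.66  1.24]
shift tool [-0.0004  0.0012 -0.    ] turn [-0.5  -0.05 -0.88] world [ 0.0004 -0.0012  0.0002]
```

View pics/w6.png

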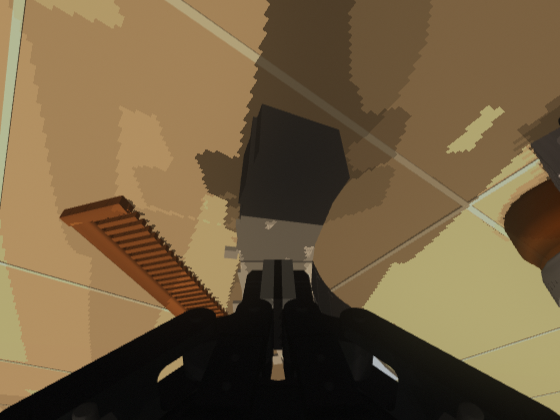

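View pics/s6.png

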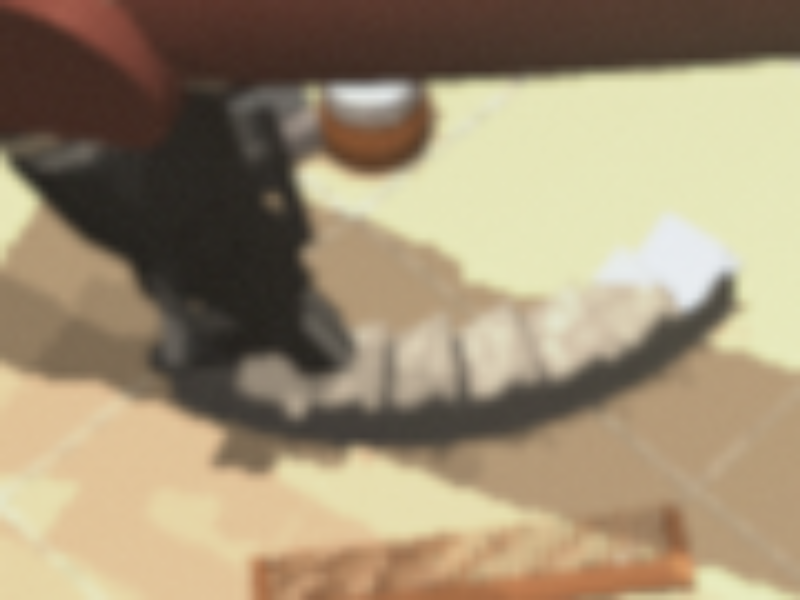

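View pics/t6.png

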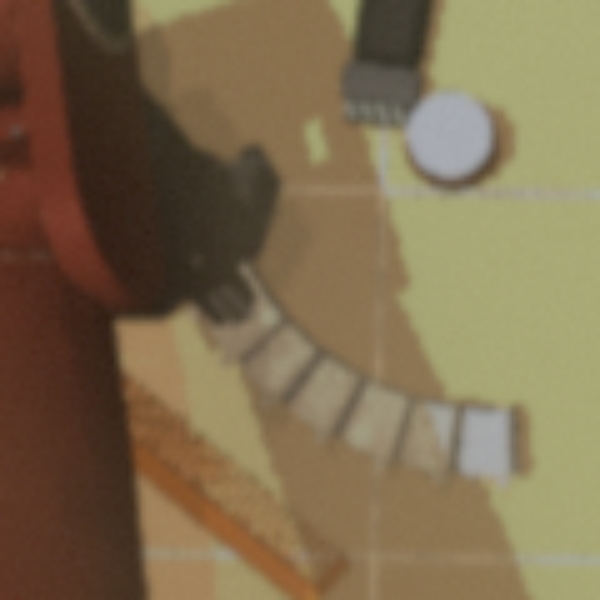

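```bash
python3 - <<'E'
from plan import *
# compare lower-right box end in top images at phase-correlation level
a=cv2.cvtColor(cv2.imread("pics/top0.png"),cv2.COLOR_BGR2GRAY)
b=cv2.cvtColor(manip.grab_frame("top"),cv2.COLOR_BGR2GRAY)
s0=cv2.cvtColor(cv2.imread("pics/side0.png"),cv2.COLOR_BGR2GRAY); s1=cv2.cvtColor(manip.grab_frame("side"),cv2.COLOR_BGR2GRAY)
def sub(a,b,x0,y0,w,h,k=8,m=4):
    t=cv2.resize(a[y0:y0+h,x0:x0+w],None,fx=k,fy=k,interpolation=cv2.INTER_CUBIC)
    s=cv2.resize(b[y0-m:y0+h+m,x0-m:x0+w+m],None,fx=k,fy=k,interpolation=cv2.INTER_CUBIC)
    r=cv2.matchTemplate(s,t,cv2.TM_CCOEFF_NORMED);_,v,_,l=cv2.minMaxLoc(r);return v,l[0]/k-m,l[1]/k-m
print("top",sub(a,b,255,245,22,24),"side",sub(s0,s1,262,248,42,28), "comb side ref",sub(s0,s1,225,284,75,28))
print(manip.state()['contact_force'],manip.state()['time'])
M,t=cam(manip.get_calibration("wrist"))
c=manip.get_calibration("wrist"); im=manip.grab_frame("wrist")
for ph in np.arange(-40,-15,2): pass
for r in(.153,.187):
    q=proj(c,arc(POSE,np.arange(-40,-19,2),r,.031)); cv2.polylines(im,[np.round(q).astype(int)],False,(0,0,255),1)
q=proj(c,np.vstack([arc(POSE,-40,.153,.031),arc(POSE,-40,.187,.031)]));cv2.polylines(im,[np.round(q).astype(int)],False,(0,255,0),1)
cv2.imwrite("pics/w7.png",cv2.resize(im[80:300,180:400],(660,600)))
E
```

```text
top (0.7455878853797913, 2.0, 0.875) side (0.8844481110572815, 1.875, 0.25) comb side ref (0.883895754814148, -0.25, 0.0)
[2.17048226 2.57046599 3.92493627] 13.35
```

View pics/w7.png

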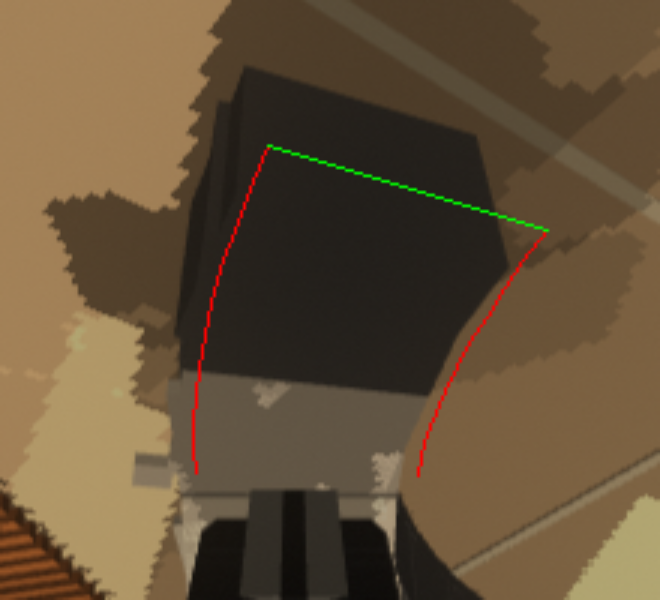

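```bash
python3 -m creep '[[0,0,0,-0.001,0,-0.0016,0],[0,0,0,-0.002,0,-0.0035,0],[0,0,0,-0.002,0,-0.0035,0],[0,0,0,-0.002,0,-0.0035,0],[0,0,0,0,0,0,0],[0,0,0,0,0,0,0]]'; python3 - <<'E'
from plan import *
report(-18,.031)
c=manip.get_calibration("wrist"); np.save("w8c.npy",c,allow_pickle=True)
im=manip.grab_frame("wrist"); cv2.imwrite("pics/w8full.png",im)
cv2.imwrite("pics/w8.png",cv2.resize(im[110:310,180:400],(660,600),interpolation=cv2.INTER_CUBIC))
cv2.imwrite('pics/t8.png',manip.grab_frame('top')); cv2.imwrite('pics/t8c.png',cv2.resize(cv2.imread('pics/t8.png')[170:290,170:290],(600,600)))
cv2.imwrite('pics/s8.png',manip.grab_frame('side'))
E
```

```text
time: 13.9
tool_pos: [0.582, 0.1721, 0.0489]
tool_rot: [0.078, 0.921, 0.291, -0.247]
contact_force: [-0.1, -0.6, 0.5]
gripper_width: 0.003
t 13.9 tcp [0.582  0.1721 0.0489] P [0.5876 0.176  0.0449] phi,r [-18.0517   0.1709] F [-0.09 -0.6   0.46] j [ 0.25  0.51  1.45 -0.18  1.68  1.23]
shift tool [0.0068 0.0011 0.0121] turn [-0.52 -0.02 -0.94] world [ 0.0005 -0.001  -0.0139]
```

View pics/w8.png

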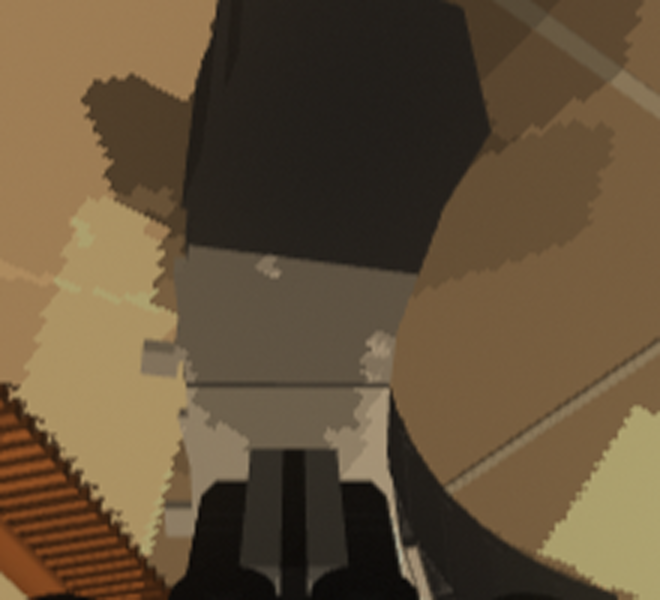

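View pics/t8c.png

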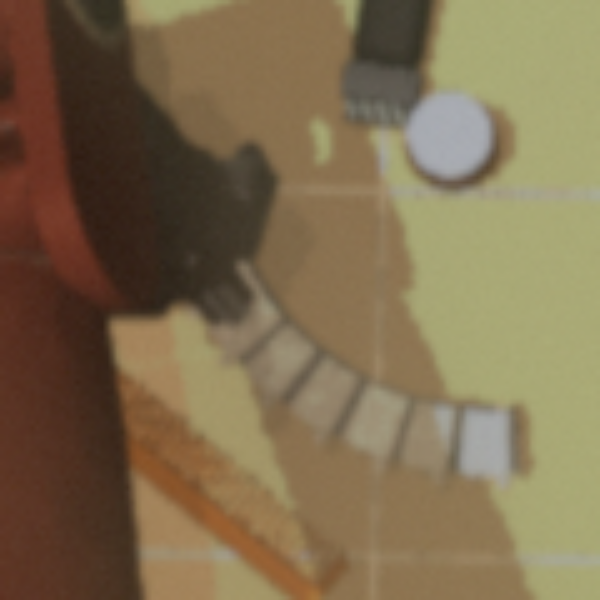

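```bash
python3 - <<'E'
from plan import *
from scipy.optimize import least_squares
c=np.load("w8c.npy",allow_pickle=True).item()
pts=np.array([[190,245],[418,273],[187,383],[390,386]])/3+[180,110]
lab=[(-30,.187),(-30,.153),(-20,.187),(-20,.153)]
f=lambda p:(proj(c,np.vstack([arc(p,d,q,.031) for d,q in lab]))-pts).ravel()
s=least_squares(f,POSE); print(POSE.round(4),s.x.round(4),f(s.x).round(1)); p=s.x
print("moved at mid/row end/start", (arc(p,[-35,0,40])-arc(POSE,[-35,0,40])).round(4))
np.save("pose2.npy",p)
tc=manip.get_calibration("top"); im=cv2.imread("pics/t8.png"); sc=manip.get_calibration("side"); im2=cv2.imread("pics/s8.png")
k=5
o=cv2.resize(im[190:280,190:290],None,fx=k,fy=k,interpolation=cv2.INTER_CUBIC); o2=cv2.resize(im2[230:300,200:310],None,fx=k,fy=k,interpolation=cv2.INTER_CUBIC)
for oo,cc,off in((o,tc,[190,190]),(o2,sc,[200,230])):
  for pp,col in((POSE,(255,0,0)),(p,(0,0,255))):
    for r in(.153,.187):
      q=(proj(cc,arc(pp,np.arange(-40,41,2),r,.031))-off+.5)*k; cv2.polylines(oo,[np.round(q).astype(int)],False,col,1,cv2.LINE_AA)
h=max(o.shape[0],o2.shape[0])
cv2.imwrite("pics/ov8.png",cv2.resize(np.hstack([cv2.copyMakeBorder(x,0,h-x.shape[0],0,0,cv2.BORDER_CONSTANT) for x in(o,o2)]),(800,343)))
E
```

```text
[0.5667 0.1258 2.515 ] [0.5606 0.1236 2.5295] [-0.1 -0.5  0.2  0.  -0.   0.8 -0.1 -0.1]
moved at mid/row end/start [[-0.0072 -0.0012  0.    ]
 [-0.0063 -0.0024  0.    ]
 [-0.0047 -0.0029  0.    ]]
```

View pics/ov8.png

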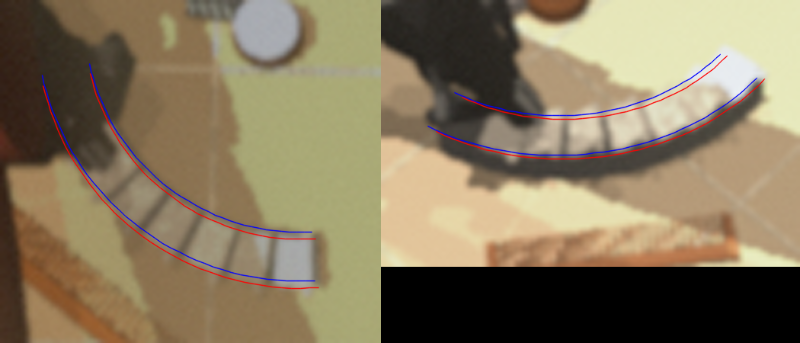

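```bash
sed -i 's/^POSE=.*;/POSE=np.load("pose2.npy");/' plan.py; python3 -c "
from plan import *
report(-13.5,.043)"
```

```text
t 14.05 tcp [0.5817 0.1721 0.0483] P [0.5873 0.1761 0.0443] phi,r [-20.2281   0.1686] F [ 0.02 -0.42  0.02] j [ 0.25  0.51  1.45 -0.18  1.68  1.23]
shift tool [-0.0165  0.0005  0.0111] turn [-3.21  0.02 -5.54] world [-0.016  -0.0118 -0.0013]
```

```bash
python3 -m creep '[[-0.4,0,-0.69,-0.002,0.0001,0.0014,0],[-0.4,0,-0.69,-0.0021,0.0001,0.0014,0],[-0.4,0,-0.69,-0.0021,0.0001,0.0014,0],[-0.4,0,-0.69,-0.0021,0.0001,0.0014,0],[-0.4,0,-0.69,-0.0021,0.0001,0.0014,0],[-0.4,0,-0.69,-0.0021,0,0.0014,0],[-0.4,0,-0.69,-0.002,0,0.0014,0],[-0.4,0,-0.69,-0.002,0,0.0014,0],[0,0,0,0.0005,0,0.0009,0],[0,0,0,0.001,0,0.0017,0],[0,0,0,0.001,0,0.0017,0],[0,0,0,0.001,0,0.0017,0],[0,0,0,0.0005,0,0.0009,0],[0,0,0,0,0,0,0],[0,0,0,0,0,0,0]]'; python3 -c "
from plan import *
report(-13.5,.031)"
```

```text
time: 15.3
tool_pos: [0.5664, 0.1595, 0.0389]
tool_rot: [0.092, 0.904, 0.341, -0.242]
contact_force: [-0.7, -0.6, -0.4]
gripper_width: -0.001
t 15.3 tcp [0.5664 0.1595 0.0389] P [0.5716 0.1641 0.0349] phi,r [-13.5287   0.1689] F [-0.71 -0.62 -0.38] j [ 0.26  0.48  1.51 -0.23  1.63  1.15]
shift tool [ 0.0019 -0.0011  0.0034] turn [-0.01  0.01 -0.02] world [-0.0008  0.0008 -0.0039]
```

```bash
python3 -m creep '[[0,0,0,0.0005,0,0.0009,0],[0,0,0,0.0005,0,0.0009,0],[0,0,0,0.0005,0,0.0009,0],[0,0,0,0.0004,0,0.0007,0],[0,0,0,0,0,0,0],[0,0,0,0,0,0,0]]'; python3 -c "
from plan import *
report(-13.5,.031)"; python3 -m creep '[[0,0,0,0.0002,0,0.0003,0],[0,0,0,0,0,0,0],[0,0,0,0,0,0,0]]'
```

```text
time: 15.8
tool_pos: [0.5664, 0.1596, 0.0352]
tool_rot: [0.092, 0.904, 0.342, -0.242]
contact_force: [-0.7, 0.6, -0.3]
gripper_width: 0.006
t 15.8 tcp [0.5664 0.1596 0.0352] P [0.5716 0.1641 0.0312] phi,r [-13.5357   0.1689] F [-0.66  0.6  -0.31] j [ 0.26  0.48  1.52 -0.23  1.62  1.15]
shift tool [ 0.     -0.0011  0.0002] turn [-0.   -0.   -0.02] world [-0.0008  0.0007 -0.0002]
time: 16.05
tool_pos: [0.5665, 0.1596, 0.035]
tool_rot: [0.092, 0.904, 0.342, -0.242]
contact_force: [0.6, 0.2, 1.2]
gripper_width: 0.003
```

```bash
python3 -m creep '[[0,0,0,-0.0012,0,-0.0021,0],[0,0,0,-0.0012,0,-0.0021,0],[0,0,0,-0.0012,0,-0.0021,0],[0,0,0,-0.0012,0,-0.0021,0],[0,0,0,-0.0012,0,-0.0021,0],[-0.5,0,-0.866,-0.00257,0.00003,0.00148,0],[-0.5,0,-0.866,-0.00257,0.00003,0.00148,0],[-0.5,0,-0.866,-0.00257,0.00003,0.00148,0],[-0.5,0,-0.866,-0.00257,0.00003,0.00148,0],[-0.5,0,-0.866,-0.00257,0.00003,0.00148,0],[-0.5,0,-0.866,-0.00257,0.00003,0.00148,0],[-0.5,0,-0.866,-0.00257,0.00003,0.00148,0],[-0.5,0,-0.866,-0.00257,0.00003,0.00148,0],[-0.5,0,-0.866,-0.00257,0.00003,0.00148,0],[-0.5,0,-0.866,-0.00257,0.00003,0.00148,0],[0,0,0,0,0,0,0],[0,0,0,0.001,0,0.0017,0],[0,0,0,0.001,0,0.0017,0],[0,0,0,0.001,0,0.0017,0]]'; python3 -c "
from plan import *
report(-3.5,.031)"
```

```text
time: 17.63
tool_pos: [0.5463, 0.1381, 0.0409]
tool_rot: [0.112, 0.87, 0.419, -0.233]
contact_force: [0.4, 0.8, -0.4]
gripper_width: 0.004
t 17.63 tcp [0.5463 0.1381 0.0409] P [0.5506 0.1435 0.0369] phi,r [-3.5668  0.1699] F [ 0.43  0.85 -0.38] j [ 0.26  0.4   1.61 -0.3   1.56  1.01]
shift tool [ 0.0028 -0.0001  0.0052] turn [ 0.   -0.01 -0.03] world [-0.0002 -0.0001 -0.0059]
```

```bash
python3 -m creep '[[0,0,0,0.0006,0,0.001,0],[0,0,0,0.0006,0,0.001,0],[0,0,0,0.0006,0,0.001,0],[0,0,0,0.0006,0,0.001,0],[0,0,0,0.0005,0,0.0009,0],[0,0,0,0,0,0,0],[0,0,0,0,0,0,0]]'; python3 -c "
from plan import *
report(-3.5,.031)
im=manip.grab_frame('wrist'); cv2.imwrite('pics/w9.png',cv2.resize(im[110:310,180:400],(660,600),interpolation=cv2.INTER_CUBIC))"
```

```text
time: 18.22
tool_pos: [0.5462, 0.1382, 0.0353]
tool_rot: [0.112, 0.87, 0.419, -0.233]
contact_force: [-0.9, -0.5, -0.1]
gripper_width: 0.002
t 18.22 tcp [0.5462 0.1382 0.0353] P [0.5505 0.1436 0.0313] phi,r [-3.5667  0.1701] F [-0.87 -0.54 -0.06] j [ 0.26  0.41  1.62 -0.3   1.56  1.01]
shift tool [-0.      0.0001  0.0004] turn [-0.    0.   -0.02] world [-0.0001 -0.0002 -0.0003]
```

View pics/w9.png

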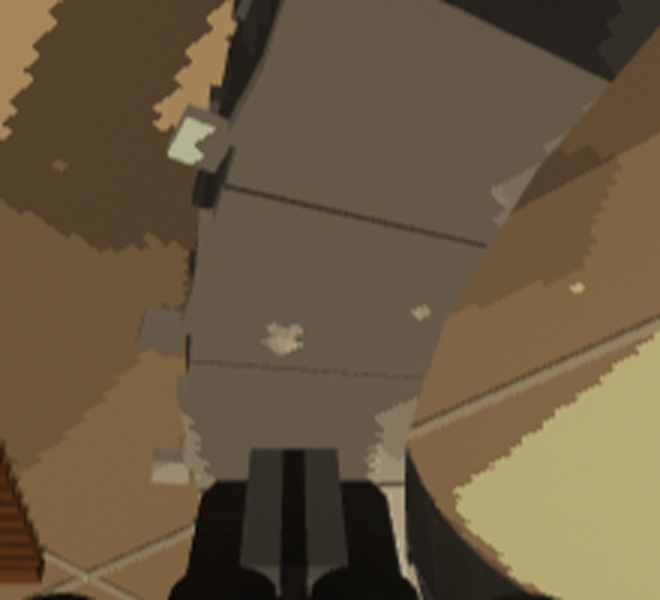

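```bash
python3 -m creep '[[0,0,0,0.0002,0,0.0004,0],[0,0,0,0,0,0,0],[0,0,0,0,0,0,0]]'; python3 -m creep '[[0,0,0,0,0,0,0]]'
```

```text
time: 18.52
tool_pos: [0.5462, 0.1382, 0.0351]
tool_rot: [0.112, 0.87, 0.419, -0.233]
contact_force: [-0.5, 0.1, 0.6]
gripper_width: -0.001
time: 18.6
tool_pos: [0.5462, 0.1382, 0.035]
tool_rot: [0.112, 0.87, 0.419, -0.233]
contact_force: [0.0, -0.7, 0.3]
gripper_width: 0.002
```

```bash
python3 -m creep '[[0,0,0,0.00015,0,0.00025,0],[0,0,0,0,0,0,0],[0,0,0,0,0,0,0]]'; python3 -m creep '[[0,0,0,-0.0014,0,-0.0025,0],[0,0,0,-0.0012,0,-0.0021,0],[0,0,0,-0.0012,0,-0.0021,0],[0,0,0,-0.0012,0,-0.0021,0],[0,0,0,-0.0012,0,-0.0021,0],[-0.5,0,-0.866,-0.00257,0.0001,0.00148,0],[-0.5,0,-0.866,-0.00257,0.0001,0.00148,0],[-0.5,0,-0.866,-0.00257,0.0001,0.00148,0],[-0.5,0,-0.866,-0.00257,0.0001,0.00148,0],[-0.5,0,-0.866,-0.00257,0.0001,0.00148,0],[-0.5,0,-0.866,-0.00257,0.0001,0.00148,0],[-0.5,0,-0.866,-0.00257,0.0001,0.00148,0],[-0.5,0,-0.866,-0.00257,0.0001,0.00148,0],[-0.5,0,-0.866,-0.00257,0.0001,0.00148,0],[-0.5,0,-0.866,-0.00257,0.0001,0.00148,0],[0,0,0,0,0,0,0],[0,0,0,0.001,0,0.0017,0],[0,0,0,0.001,0,0.0017,0],[0,0,0,0.001,0,0.0017,0],[0,0,0,0,0,0,0]]'; python3 -c "
from plan import *
report(6.5,.031)"
```

```text
time: 18.85
tool_pos: [0.5463, 0.1382, 0.0349]
tool_rot: [0.112, 0.87, 0.419, -0.233]
contact_force: [-0.3, 0.3, 3.0]
gripper_width: -0.003
time: 20.52
tool_pos: [0.5303, 0.1131, 0.0407]
tool_rot: [0.132, 0.83, 0.493, -0.223]
contact_force: [0.5, 0.4, -0.7]
gripper_width: -0.003
t 20.52 tcp [0.5303 0.1131 0.0407] P [0.5336 0.1192 0.0367] phi,r [6.427  0.1706] F [ 0.53  0.38 -0.69] j [ 0.26  0.32  1.71 -0.37  1.49  0.86]
shift tool [0.0027 0.0006 0.005 ] turn [-0.03  0.03 -0.  ] world [ 0.0005 -0.0005 -0.0057]
```

```bash
python3 -m creep '[[0,0,0,0.0006,0,0.001,0],[0,0,0,0.0006,0,0.001,0],[0,0,0,0.0006,0,0.001,0],[0,0,0,0.0006,0,0.001,0],[0,0,0,0.0005,0,0.0009,0],[0,0,0,0,0,0,0],[0,0,0,0,0,0,0]]'; python3 -m creep '[[0,0,0,0.00015,0,0.00025,0],[0,0,0,0,0,0,0],[0,0,0,0,0,0,0]]'
```

```text
time: 21.1
tool_pos: [0.5304, 0.1132, 0.0355]
tool_rot: [0.132, 0.83, 0.493, -0.223]
contact_force: [-0.6, -0.1, -0.1]
gripper_width: 0.004
time: 21.35
tool_pos: [0.5305, 0.1133, 0.0354]
tool_rot: [0.132, 0.831, 0.493, -0.222]
contact_force: [-0.6, -0.2, 0.3]
gripper_width: -0.001
```

```bash
python3 -m creep '[[0,0,0,0.0002,0,0.0003,0],[0,0,0,0,0,0,0],[0,0,0,0,0,0,0]]'; python3 -m creep '[[0,0,0,0.0001,0,0.0002,0],[0,0,0,0,0,0,0],[0,0,0,0,0,0,0]]'
```

```text
time: 21.6
tool_pos: [0.5305, 0.1133, 0.035]
tool_rot: [0.132, 0.83, 0.493, -0.223]
contact_force: [0.6, -0.8, 0.8]
gripper_width: -0.001
time: 21.85
tool_pos: [0.5306, 0.1133, 0.035]
tool_rot: [0.132, 0.831, 0.493, -0.222]
contact_force: [0.0, 0.1, 2.3]
gripper_width: -0.002
```

```bash
python3 -m creep '[[0,0,0,-0.0014,0,-0.0025,0],[0,0,0,-0.0015,0,-0.0026,0],[0,0,0,-0.0015,0,-0.0026,0],[0,0,0,-0.0015,0,-0.0026,0],[0,0,0,-0.0015,0,-0.0026,0],[-0.5,0,-0.866,-0.00257,0.00014,0.00148,0],[-0.5,0,-0.866,-0.00257,0.00014,0.00148,0],[-0.5,0,-0.866,-0.00257,0.00014,0.00148,0],[-0.5,0,-0.866,-0.00257,0.00014,0.00148,0],[-0.5,0,-0.866,-0.00257,0.00014,0.00148,0],[-0.5,0,-0.866,-0.00257,0.00014,0.00148,0],[-0.5,0,-0.866,-0.00257,0.00014,0.00148,0],[-0.5,0,-0.866,-0.00257,0.00014,0.00148,0],[-0.5,0,-0.866,-0.00257,0.00014,0.00148,0],[-0.5,0,-0.866,-0.00257,0.00014,0.00148,0],[0,0,0,0,0,0,0],[0,0,0,0.001,0,0.0017,0],[0,0,0,0.001,0,0.0017,0],[0,0,0,0.001,0,0.0017,0],[0,0,0,0.001,0,0.0017,0]]'; python3 -c "
from plan import *
report(16.5,.031)
im=manip.grab_frame('wrist'); cv2.imwrite('pics/w10.png',cv2.resize(im[110:310,180:400],(660,600),interpolation=cv2.INTER_CUBIC))
cv2.imwrite('pics/t10.png',cv2.resize(manip.grab_frame('top')[170:290,170:290],(600,600)))"
```

```text
time: 23.52
tool_pos: [0.5198, 0.0858, 0.0415]
tool_rot: [0.151, 0.784, 0.564, -0.21]
contact_force: [0.2, -0.1, 0.2]
gripper_width: 0.002
t 23.52 tcp [0.5198 0.0858 0.0415] P [0.522  0.0923 0.0375] phi,r [16.2771  0.1704] F [ 0.25 -0.06  0.23] j [ 0.25  0.25  1.81 -0.44  1.41  0.71]
shift tool [0.0027 0.0004 0.0059] turn [-0.    0.01 -0.01] world [ 0.0002 -0.0008 -0.0065]
```

View pics/w10.png

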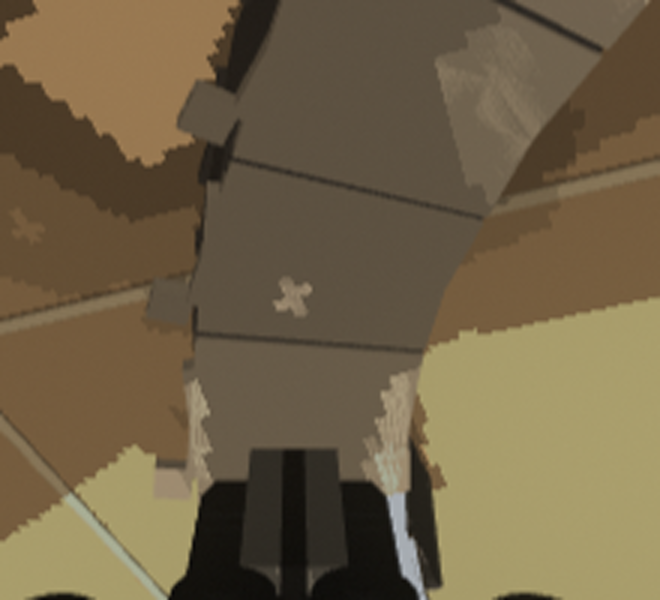

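View pics/t10.png

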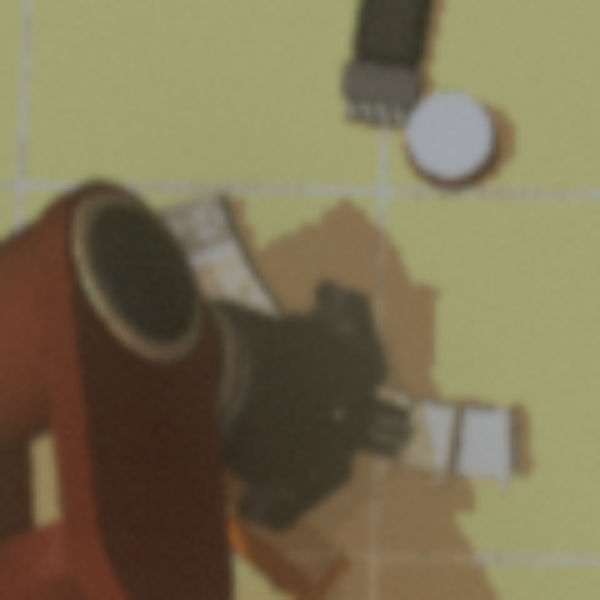

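```bash
python3 -m creep '[[0,0,0,0.0006,0,0.0011,0],[0,0,0,0.0006,0,0.0011,0],[0,0,0,0.0006,0,0.0011,0],[0,0,0,0.0006,0,0.0011,0],[0,0,0,0.0005,0,0.0009,0],[0,0,0,0,0,0,0],[0,0,0,0,0,0,0]]'; python3 -m creep '[[0,0,0,0.0002,0,0.0003,0],[0,0,0,0,0,0,0],[0,0,0,0,0,0,0]]'
```

```text
time: 24.2
tool_pos: [0.5196, 0.0856, 0.0356]
tool_rot: [0.151, 0.784, 0.564, -0.21]
contact_force: [0.5, -0.4, -0.3]
gripper_width: -0.0
time: 24.45
tool_pos: [0.5197, 0.0856, 0.0354]
tool_rot: [0.151, 0.784, 0.564, -0.21]
contact_force: [0.7, 0.5, -1.5]
gripper_width: 0.0
```

```bash
python3 -m creep '[[0,0,0,0.0003,0,0.0005,0],[0,0,0,0,0,0,0],[0,0,0,0,0,0,0]]'; python3 -m creep '[[0,0,0,0,0,0,0]]'
```

```text
time: 24.7
tool_pos: [0.5198, 0.0857, 0.035]
tool_rot: [0.151, 0.784, 0.564, -0.21]
contact_force: [0.4, -0.3, 1.7]
gripper_width: -0.001
time: 24.78
tool_pos: [0.5198, 0.0857, 0.035]
tool_rot: [0.151, 0.784, 0.564, -0.21]
contact_force: [-0.4, 0.2, 1.0]
gripper_width: -0.001
```

```bash
python3 -m creep '[[0,0,0,0.0001,0,0.0001,0],[0,0,0,0,0,0,0],[0,0,0,-0.0018,0,-0.003,0],[0,0,0,-0.0018,0,-0.0032,0],[0,0,0,-0.002,0,-0.0034,0],[0,0,0,-0.002,0,-0.0034,0],[-0.5,0,-0.866,-0.00257,0.00014,0.00148,0],[-0.5,0,-0.866,-0.00257,0.00014,0.00148,0],[-0.5,0,-0.866,-0.00257,0.00014,0.00148,0],[-0.5,0,-0.866,-0.00257,0.00014,0.00148,0],[-0.5,0,-0.866,-0.00257,0.00014,0.00148,0],[-0.5,0,-0.866,-0.00257,0.00014,0.00148,0],[-0.5,0,-0.866,-0.00257,0.00014,0.00148,0],[-0.5,0,-0.866,-0.00257,0.00014,0.00148,0],[-0.5,0,-0.866,-0.00257,0.00014,0.00148,0],[-0.5,0,-0.866,-0.00257,0.00014,0.00148,0],[0,0,0,0,0,0,0],[0,0,0,0.001,0,0.0017,0],[0,0,0,0.001,0,0.0017,0],[0,0,0,0.001,0,0.0017,0]]'; python3 -c "
from plan import *
report(26.5,.031)"
```

```text
time: 26.45
tool_pos: [0.5139, 0.0566, 0.0436]
tool_rot: [0.169, 0.732, 0.63, -0.196]
contact_force: [-0.3, 0.1, -0.4]
gripper_width: -0.001
t 26.45 tcp [0.5139 0.0566 0.0436] P [0.515  0.0635 0.0396] phi,r [26.2713  0.1704] F [-0.32  0.1  -0.42] j [ 0.22  0.17  1.89 -0.5   1.32  0.56]
shift tool [0.0037 0.0004 0.0078] turn [ 0.01  0.   -0.02] world [ 0.0003 -0.0007 -0.0086]
```

```bash
python3 -m creep '[[0,0,0,0.0006,0,0.0011,0],[0,0,0,0.0006,0,0.0011,0],[0,0,0,0.0006,0,0.0011,0],[0,0,0,0.0006,0,0.0011,0],[0,0,0,0.0006,0,0.0011,0],[0,0,0,0.0006,0,0.0011,0],[0,0,0,0.0005,0,0.0008,0],[0,0,0,0,0,0,0],[0,0,0,0,0,0,0]]'; python3 -m creep '[[0,0,0,0.0002,0,0.0003,0],[0,0,0,0,0,0,0],[0,0,0,0,0,0,0]]'
```

```text
time: 27.2
tool_pos: [0.5137, 0.0564, 0.0353]
tool_rot: [0.169, 0.732, 0.63, -0.196]
contact_force: [0.2, 0.1, 0.2]
gripper_width: 0.0
time: 27.45
tool_pos: [0.5138, 0.0565, 0.035]
tool_rot: [0.169, 0.732, 0.63, -0.196]
contact_force: [-0.1, -0.6, 0.2]
gripper_width: 0.001
```

```bash
python3 -m creep '[[0,0,0,0.0002,0,0.0003,0],[0,0,0,0,0,0,0],[0,0,0,0,0,0,0]]'; python3 -m creep '[[0,0,0,0,0,0,0]]'
```

```text
time: 27.7
tool_pos: [0.5139, 0.0565, 0.0349]
tool_rot: [0.169, 0.732, 0.63, -0.196]
contact_force: [-0.4, 0.4, 3.1]
gripper_width: 0.004
time: 27.78
tool_pos: [0.5139, 0.0565, 0.0349]
tool_rot: [0.169, 0.732, 0.63, -0.196]
contact_force: [-0.8, -0.3, 2.6]
gripper_width: -0.001
```

```bash
python3 -m creep '[[0,0,0,-0.002,0,-0.0034,0],[0,0,0,-0.0021,0,-0.0037,0],[0,0,0,-0.0022,0,-0.0039,0],[0,0,0,-0.0022,0,-0.0039,0],[0,0,0,0,0,0,0],[-0.5,0,-0.866,-0.00257,0.00014,0.00148,0],[-0.5,0,-0.866,-0.00257,0.00014,0.00148,0],[-0.5,0,-0.866,-0.00257,0.00014,0.00148,0],[-0.5,0,-0.866,-0.00257,0.00014,0.00148,0],[-0.5,0,-0.866,-0.00257,0.00014,0.00148,0],[-0.5,0,-0.866,-0.00257,0.00014,0.00148,0],[-0.5,0,-0.866,-0.00257,0.00014,0.00148,0],[-0.5,0,-0.866,-0.00257,0.00014,0.00148,0],[-0.5,0,-0.866,-0.00257,0.00014,0.00148,0],[-0.5,0,-0.866,-0.00257,0.00014,0.00148,0],[0,0,0,0,0,0,0],[0,0,0,0.001,0,0.0017,0],[0,0,0,0.001,0,0.0017,0],[0,0,0,0.001,0,0.0017,0]]'; python3 -c "
from plan import *
report(36.5,.031)
cv2.imwrite('pics/t11.png',cv2.resize(manip.grab_frame('top')[170:290,170:290],(600,600)))"
```

```text
time: 29.37
tool_pos: [0.5132, 0.027, 0.0457]
tool_rot: [0.185, 0.675, 0.691, -0.181]
contact_force: [-0.4, -0.0, 0.0]
gripper_width: 0.001
t 29.37 tcp [0.5132 0.027  0.0457] P [0.513  0.034  0.0417] phi,r [36.2345  0.1703] F [-0.37 -0.    0.03] j [ 0.18  0.1   1.97 -0.55  1.22  0.39]
shift tool [0.0047 0.0003 0.0097] turn [ 0.01  0.01 -0.02] world [ 0.0004 -0.0008 -0.0107]
```

View pics/t11.png

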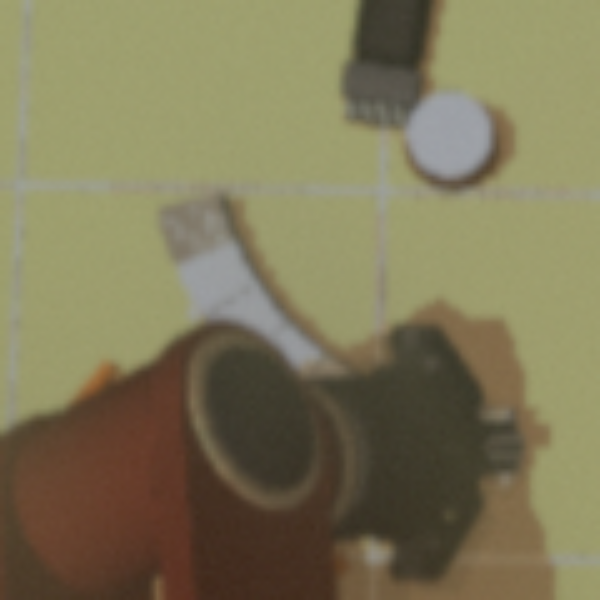

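```bash
python3 -m creep '[[0,0,0,0.0006,0,0.0011,0],[0,0,0,0.0006,0,0.0011,0],[0,0,0,0.0006,0,0.0011,0],[0,0,0,0.0006,0,0.0011,0],[0,0,0,0.0006,0,0.0011,0],[0,0,0,0.0006,0,0.0011,0],[0,0,0,0.0006,0,0.0011,0],[0,0,0,0.0006,0,0.0011,0],[0,0,0,0.0002,0,0.0004,0],[0,0,0,0,0,0,0],[0,0,0,0,0,0,0]]'; python3 -m creep '[[0,0,0,0.0002,0,0.0003,0],[0,0,0,0,0,0,0],[0,0,0,0,0,0,0]]'
```

```text
time: 30.33
tool_pos: [0.513, 0.0267, 0.0354]
tool_rot: [0.185, 0.675, 0.691, -0.181]
contact_force: [0.6, 0.6, -1.0]
gripper_width: 0.0
time: 30.58
tool_pos: [0.5131, 0.0267, 0.0351]
tool_rot: [0.185, 0.675, 0.691, -0.181]
contact_force: [0.5, -0.1, 0.1]
gripper_width: 0.003
```

```bash
python3 -m creep '[[0,0,0,0.0002,0,0.0003,0],[0,0,0,0,0,0,0],[0,0,0,0,0,0,0]]'; python3 -m creep '[[0,0,0,0,0,0,0]]'; python3 -c "
from plan import *
im=manip.grab_frame('wrist'); cv2.imwrite('pics/w12.png',cv2.resize(im[60:310,150:400],(600,600),interpolation=cv2.INTER_CUBIC))
cv2.imwrite('pics/s12.png',cv2.resize(manip.grab_frame('side')[210:300,190:310],(800,600)))"
```

```text
time: 30.83
tool_pos: [0.5132, 0.0267, 0.0349]
tool_rot: [0.185, 0.675, 0.691, -0.181]
contact_force: [-0.5, 0.8, 1.6]
gripper_width: 0.003
time: 30.92
tool_pos: [0.5132, 0.0267, 0.0349]
tool_rot: [0.185, 0.675, 0.691, -0.181]
contact_force: [-0.3, -0.3, 1.8]
gripper_width: -0.001
```

View pics/w12.png

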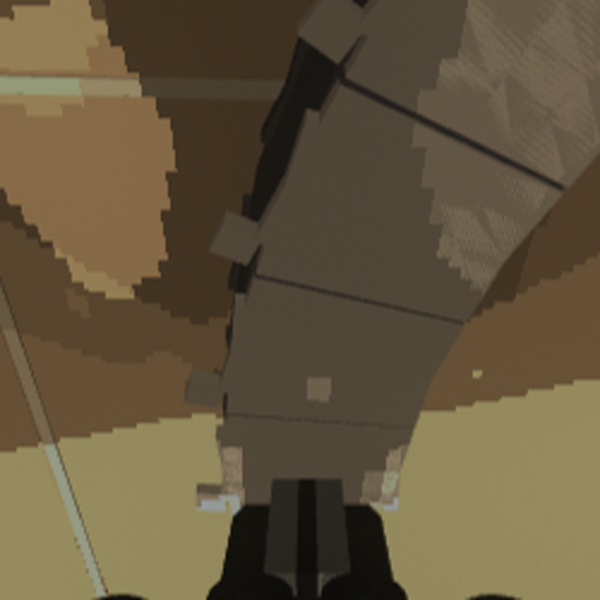

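View pics/s12.png

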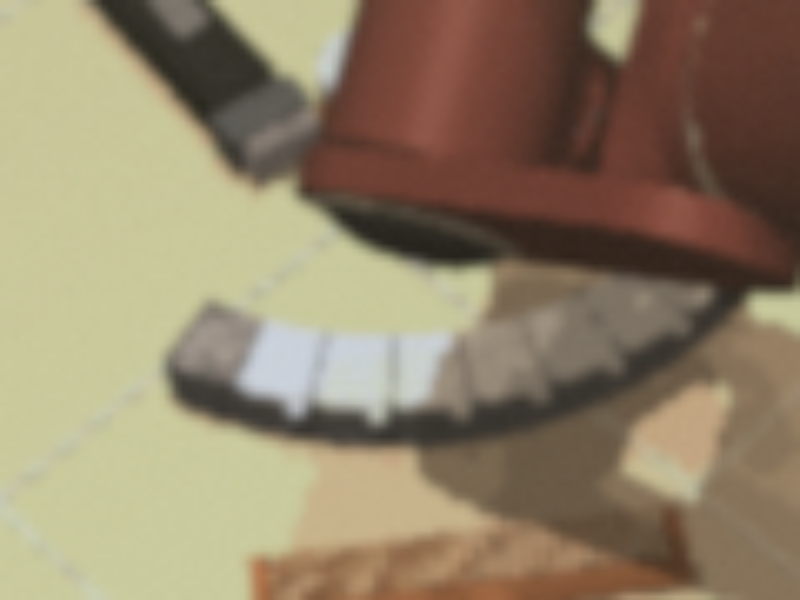

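```bash
python3 -m creep '[[-0.25,0,-0.433,-0.00133,0.00007,0.00067,0],[-0.25,0,-0.433,-0.001285,0.00007,0.00074,0],[-0.25,0,-0.433,-0.001285,0.00007,0.00074,0],[-0.25,0,-0.433,-0.001285,0.00007,0.00074,0],[-0.25,0,-0.433,-0.001285,0.00007,0.00074,0],[-0.25,0,-0.433,-0.001285,0.00007,0.00074,0],[0,0,0,0,0,0,0],[0,0,0,0,0,0,0]]'; python3 -c "
from plan import *
report(40,.031)"
```

```text
time: 31.68
tool_pos: [0.514, 0.0176, 0.0349]
tool_rot: [0.19, 0.656, 0.709, -0.176]
contact_force: [-0.3, 0.1, 2.7]
gripper_width: 0.001
t 31.68 tcp [0.514  0.0176 0.0349] P [0.5134 0.0245 0.0309] phi,r [39.4159  0.1704] F [-0.26  0.07  2.68] j [ 0.16  0.09  2.   -0.57  1.17  0.35]
shift tool [-0.0015  0.0005  0.0008] turn [-0.25  0.03 -0.46] world [ 0.0006 -0.0017  0.0001]
```

```bash
python3 -m creep '[[0,0,0,-0.001,0,-0.0017,0],[0,0,0,-0.002,0,-0.0035,0],[0,0,0,-0.004,0,-0.007,0],[0,0,0,-0.006,0,-0.0104,0],[0,0,0,-0.008,0,-0.0139,0],[0,0,0,-0.008,0,-0.0139,0],[0,0,0,-0.008,0,-0.0139,0],[0,0,0,-0.008,0,-0.0139,0],[0,0,0,-0.008,0,-0.0139,0],[0,0,0,-0.008,0,-0.0139,0],[0,0,0,-0.008,0,-0.0139,0],[0,0,0,-0.008,0,-0.0139,0],[0,0,0,-0.008,0,-0.0139,0],[0,0,0,-0.006,0,-0.0104,0],[0,0,0,0,0,0,0],[0,0,0,0,0,0,0]]'; python3 -c "
from plan import *
report(40,.031)
im=manip.grab_frame('wrist'); cv2.imwrite('pics/w13.png',im)
a=manip.grab_frame('top');cv2.imwrite('pics/t13f.png',a);cv2.imwrite('pics/t13.png',cv2.resize(a[170:290,170:290],(600,600)))
b=manip.grab_frame('side');cv2.imwrite('pics/s13f.png',b);cv2.imwrite('pics/s13.png',cv2.resize(b[190:310,190:350],(800,600)))"
```

```text
time: 33.02
tool_pos: [0.5143, 0.0183, 0.2183]
tool_rot: [0.191, 0.656, 0.709, -0.175]
contact_force: [-0.2, -0.4, -0.2]
gripper_width: 0.0
t 33.02 tcp [0.5143 0.0183 0.2183] P [0.5137 0.0252 0.2143] phi,r [39.1985  0.17  ] F [-0.16 -0.4  -0.24] j [ 0.16 -0.15  1.89 -0.52  1.46  0.16]
shift tool [ 0.0896 -0.0003  0.16  ] turn [-0.14 -0.02 -0.51] world [ 0.0003 -0.0024 -0.1833]
```

View pics/w13.png

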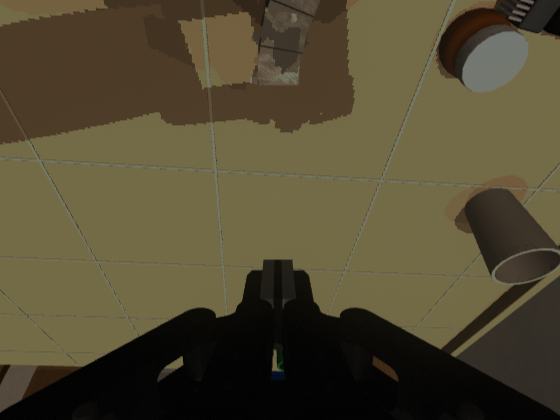

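View pics/t13.png

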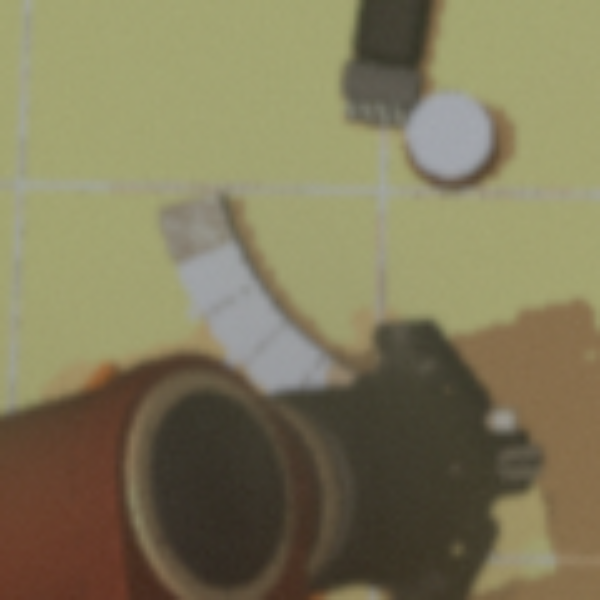

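View pics/s13.png

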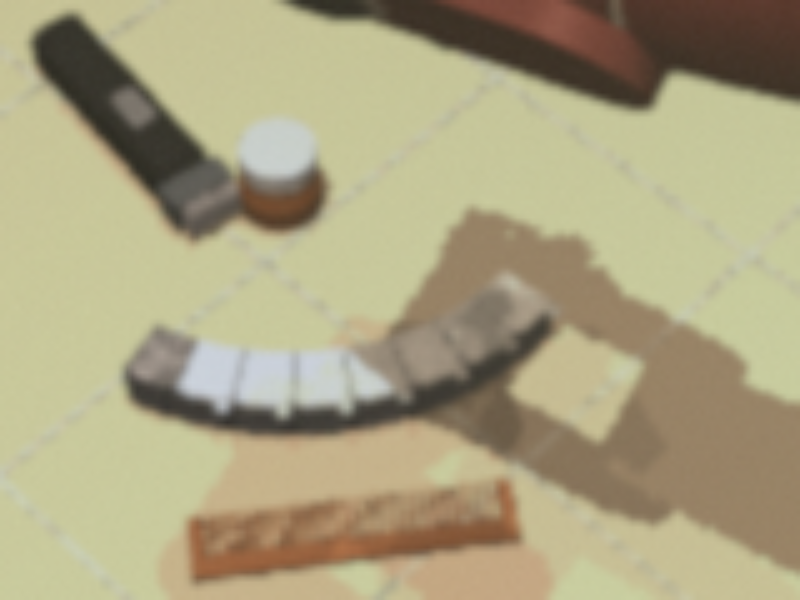

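```bash
python3 -m creep '[[0,6,0,0,0,0,0],[0,6,0,0,0,0,0],[0,6,0,0,0,0,0],[0,6,0,0,0,0,0],[0,6,0,0,0,0,0],[0,0,0,0,0,0,0],[0,0,0,0,0,0,0]]'; python3 -c "
from plan import *
print(manip.get_calibration('wrist')['xyz'])
im=manip.grab_frame('wrist'); cv2.imwrite('pics/w14f.png',im); cv2.imwrite('pics/w14.png',cv2.resize(im[0:220,160:420],(780,660))[:600])"
```

```text
time: 33.75
tool_pos: [0.5134, 0.017, 0.2161]
tool_rot: [-0.0, 0.68, 0.733, -0.001]
contact_force: [-0.3, 0.4, 0.2]
gripper_width: 0.001
[0.50729254 0.09235834 0.35892917]
```

View pics/w14.png

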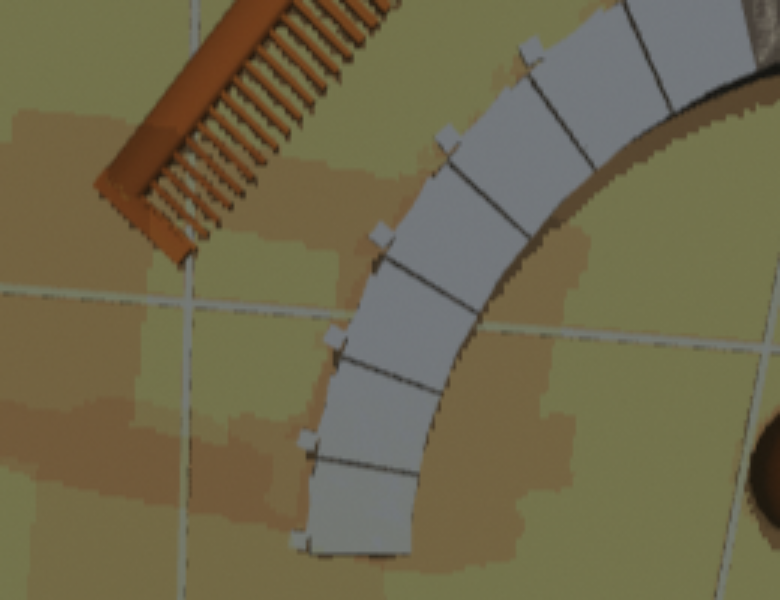

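```bash
python3 -c "
from plant import manip
print(manip.job_done(), manip.state()['time'])"
```

```text
the job is handed in; nothing more can be done
the job is handed in; nothing more can be done
```

I shut all seven lids in order and handed the job in at about 34 s, but the box slid roughly 6–7 mm along the row early on.

**What I did:** With closed fingertips tilted 30°, I touched the end pad, found its height by contact, and stroked along the curve. That shut lid 1 and led onto lid 2. I then lifted straight up, and the hand was clear with no contact when I handed in.

**Where it departed from the task:**
- **Box displacement:** at the start of lid 2 the sideways force reached about 4 N, and the camera comparison showed the box had moved. I measured its new position from the images.
- **Change of method:** for lids 2–7 I used low hops of about 12–17 mm. I set the tip down on each lid's outer part, pressed with about 1–3 N, and finished with a light slide to the free edge of lid 7. I saw no further box movement after the change, but it was not one unbroken stroke.
- **Pressing on the pad:** the touch on the end pad briefly reached about 5 N.

**Last checks:** The final close wrist picture shows lids 2–7 flat with even, thin gaps. Lid 1 was partly cut off there, but earlier wrist pictures and the side view show it flush. The tip met every lid at the same height to within about 0.2 mm. The comb, jar and trimmer looked unmoved in the pictures; I did not separately check the mirror, tumbler or brush holder, but the arm came near none of them.

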